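# Queue the sample glasses and hang the gate

## Robot

A 6-joint arm with a two-finger parallel gripper is mounted at the origin on a cart in front of the work surface, level with it; the furniture and walls round the work are solid. World frame = base frame: x ahead of the robot, y to its left, z up, the work surface at z = 0. Lengths are in m, angles in rad, forces in N, time in s.
With the tool pointing down it reaches from about 0.3 to 0.75 m from the base axis. Payload 8.5 kg.
Tool frame: the origin (TCP) lies between the finger pads; the fingertips stand 11 mm ahead of it and the grasp point (between the pads) lies 8 mm behind it; y points along the fingers, z is the direction in which the jaws open and shut, and the axes are right-handed (so a half turn about y gives the same grasp; the last joint's range is limited). The gripper opens to 88 mm and grips with 3 to 60 N. Pads are 18 mm wide; open, the fingers measure 123 mm over their backs; the gripper's body (75 mm by 187 mm) begins 45 mm behind the grasp point.
Start: joints at [0.904, 0.381, 1.297, -0, 1.464, -0.215], TCP at [0.24, 0.495, 0.25] pointing down, gripper open.
Joint ranges: [-3.11, 3.11], [-0.89, 2.33], [0.22, 2.48], [-1.42, 4.56], [0.17, 2.85], [-2.88, 2.88]. Speed limits (rad/s): [2.39, 2.39, 3.14, 3.14, 3.14, 3.14].

## Interface

Orientations are given as a unit quaternion [x, y, z, w].
In Python, from bench import * gives the robot as it stands. The module is installed in compiled form; this text tells all that it offers.
- The arm moves only by the tool drive_tool, never from a script. Its argument "plan" is one flat list of numbers, 7 for each row, row after row: the shift along the tool's x, y, z in m, then the turn, a rotation vector about the tool's x, y, z in degrees, then the gripper command: -1 is fully open, 1 is shut, values between are in proportion. In form: [x, y, z, rx, ry, rz, jaw, x, y, z, rx, ry, rz, jaw, ...]. A call has 1 to 5 rows; each row shifts and turns the pose as measured when the row begins, along the tool's axes as they then stand; what a row does not reach is not made up. A row lasts 1/8 s, in which the tool goes at most 62.5 mm and 10.7 degrees, less where a joint would pass 70% of its speed; a pose out of reach is approached as far as the arm can. A call is refused whole if a number of a shift passes 0.0625 or a number of a turn 10.7, either way. A call with a gripper value outside its range is refused whole. The fingers move at their own pace and stop on an object; the grip force is fixed at half the most. Time passes only in rows, so rows that do not move let the fingers close. It gives the time, the measured TCP pose, the force and the opening at its end, in the units of the state.
- observe(): the state, without advancing time (a new reading comes with each control period).
- get_image(name): name is "scene" or "top"; returns the picture (400x640x3 uint8, blue, green, red); there is no depth.
- get_calibration(name): a dict with "camera_matrix" (3x3 intrinsics, pixels), "k1" (the pictures are not rectified: a ray, as slopes to the right and down, at radius r is drawn at 1 + k1 r^2 times it, then the intrinsics apply), "eye" and "attitude" of the camera in the world. Camera axes: x right, y down, z forward; pixel columns grow to the right and rows downward; lengths in m; the calibration is good to about 2 mm. A picture is of the moment at which its call begins. get_calibration takes no time and is no camera call.
- finish_job(): hands the job in, once; it reports no verdict.
The state is a dict: "time": time; "joint_pos": joint angles; "qd": joint speeds; "tau": joint torques, N m; "ee_pos": TCP position; "eef_rot": TCP orientation; "ft_force": force on the tool from outside, world axes, zero at the start; "moment": the same for the moment, N m; "opening": opening from 0.0 (shut) to 1.0 (fully open).
Only numpy, scipy, OpenCV 4.12 (cv2) and the standard library are available. Lean on these libraries where they do the work, as an engineer would, in place of code of your own. Each camera call takes 0.05 s, during which the arm holds its last target. There are 200 camera calls.

## Task

Bring every sample glass standing on the worktop into the rack's lane, in single file between the rails, pushed up against each other and the end stop; keep them upright and down at the worktop all the way, never lifted by more than a finger's breadth, so that the settled soil layers stay undisturbed. Then close the lane: lift the gate, lower both its knuckles fully onto the two pintle pins, and leave it hanging squarely shut across the mouth. Leave the beaker and the timer where they are.

Things in the scene. Friction and masses are not known exactly. Their poses are not given: they have to be found in the camera images.
- rack: Aluminium queue rack fixed on the worktop, placed anew at each start. Origin: on the worktop, on the lane's centre line at its mouth. y axis: down the lane to the end stop; x: across it, away from the robot at yaw 0. Two rails, 45 mm high, 8 thick, 208 long, 56 apart inside, flaring beyond the mouth to 75 apart at y = -31 mm. The lane is open above; its floor is the worktop.
- lane_end (a point): Centre of the lane at the 45 mm high end stop, on the worktop (rack frame y = +208 mm; the stop's rubber face lies at +206 to +208).
- pin_low (a point): Shoulder of the lower pintle pin, 20 mm above the worktop (rack x = +56, y = -55 mm). Pin 8 mm thick, 16 high, tip tapered. It stands on a bracket from the hinge post (16 mm square, 90 high, at x = +56, y = -18). Only 34 mm of air from its tip to the upper bracket: a knuckle must come in from the side, from outside the mouth (rack -y), then down.
- pin_high (a point): Shoulder of the upper pintle pin, straight above the lower one, 76 mm above the worktop; equal pin on a 6 mm thick bracket; free above.
- gate_shut_mark (a point): Where gate_edge lies when the gate hangs squarely shut (rack x = -44, y = -55, z = 50 mm). Just inside it, at x = -53 mm, a 60 mm high stop post has a rubber bumper with its face at y = -47 mm, which keeps the gate from swinging inward.
- gate: Loose lift-off gate, 0.2 to 0.3 kg, upright on its own foot on the worktop. Origin: underside, below its grip tab. White leaf 10 mm thick, 92 high, from x = -50 to +32 mm of its x axis; y is the leaf's normal; foot rail 36 deep, 10 high. At x = +50 two steel knuckles, 23 mm wide, 16 high, 12 mm holes. Hung shut, its axes agree with the rack's and its underside is 6 mm above the worktop.
- gate_tab (a point): Centre of the gate's aluminium grip tab: 40 mm long (gate x), 14 thick (gate y), 90 to 126 mm above the gate's underside; this point at 108 mm, nearly above the centre of mass. Grip it from above with the fingers on its y faces.
- knuckle_low (a point): Centre of the lower end of the lower knuckle's hole (gate frame x = +50, y = 0, z = 14 mm). Meets pin_low when the gate is fully down.
- knuckle_high (a point): Centre of the lower end of the upper knuckle's hole (gate frame x = +50, y = 0, z = 70 mm). Meets pin_high when the gate is fully down.
- gate_edge (a point): On the gate's free edge (gate frame x = -50, y = 0, z = 44 mm). The hung gate swings freely; friction alone keeps it where it is left.
- glass_1: Sample glass 1 (two to four of the glasses are there, the others absent): clear weighing glass with soil and a snap film lid, 47 to 49 mm across, 75 mm high (to 1.5 mm), about 160 g, bottom-heavy, upright. Origin: centre of its underside, z axis up; its yaw means nothing. Gripped round the middle and dragged hard on the worktop it can pivot in the grip.
- glass_1_mid (a point): Centre of sample glass 1, half-way up (37.5 mm above its underside).
- glass_2: Sample glass 2 (two to four of the glasses are there, the others absent): clear weighing glass with soil and a snap film lid, 47 to 49 mm across, 75 mm high (to 1.5 mm), about 160 g, bottom-heavy, upright. Origin: centre of its underside, z axis up; its yaw means nothing. Gripped round the middle and dragged hard on the worktop it can pivot in the grip.
- glass_2_mid (a point): Centre of sample glass 2, half-way up (37.5 mm above its underside).
- glass_3: Sample glass 3 (two to four of the glasses are there, the others absent): clear weighing glass with soil and a snap film lid, 47 to 49 mm across, 75 mm high (to 1.5 mm), about 160 g, bottom-heavy, upright. Origin: centre of its underside, z axis up; its yaw means nothing. Gripped round the middle and dragged hard on the worktop it can pivot in the grip.
- glass_3_mid (a point): Centre of sample glass 3, half-way up (37.5 mm above its underside).
- glass_4: Sample glass 4 (two to four of the glasses are there, the others absent): clear weighing glass with soil and a snap film lid, 47 to 49 mm across, 75 mm high (to 1.5 mm), about 160 g, bottom-heavy, upright. Origin: centre of its underside, z axis up; its yaw means nothing. Gripped round the middle and dragged hard on the worktop it can pivot in the grip.
- glass_4_mid (a point): Centre of sample glass 4, half-way up (37.5 mm above its underside).
- beaker: Bystander: empty glass beaker, 67 mm across, 82 mm high, behind the work. Origin: centre of its underside.
- timer: Bystander: small bench timer, 62 x 66 x 20 mm, left of the rack. Origin: centre of its underside.
Not all that is in view belongs to the job. Leave any green look-alike of the glass_3 alone. What is shaped like the glass_2 but turquoise is not meant.

How it is judged:
By the outcome, as a careful person would: the job done as asked, in the order asked, and still so for the second after the job is handed in, with the robot touching nothing.
Of glass_1, glass_2, glass_3, glass_4 only 2 to 4 are there at a start; the rules pass over those that are not, and their reading is None.
At some moment in a run one of glass_1, glass_2, glass_3, glass_4 may be knocked a few centimetres aside while the robot is not near it.
Once in a run the grip may slacken for a moment while it holds something.
It also fails if it takes over 210 s, if anything falls off the work surface, if the arm or the gripper's body presses on something with over 40 N, if the wrist force passes 120 N, or if a joint passes its speed limit or range.

## Working session

There is one attempt and no reset: what is moved stays moved. The work goes in short steps, Python scripts to look and compute and a tool call to move; the robot and the scene stay as the last step left them, time stands still between calls to the robot, and variables do not carry over. Pictures are saved under pics/ and viewed, about 12 in all and at most 16, crops included, and the job is handed in when it is done.

Besides the shell and the picture viewer there is one more tool, called after "Request:" as a command line: name --argument value ..., lists and objects as JSON in quotes. drive_tool: Moves the arm, as the interface text tells. Its arguments: {"type":"object","properties":{"plan":{"type":"array"}},"required":["plan"]}

```bash
mkdir -p pics
cat > h.py <<'E'
from bench import *
import numpy as np, cv2
from scipy.spatial.transform import Rotation as R
def snap(n,f,crop=None,s=1):
    im=get_image(n); cv2.imwrite('pics/raw_'+f,im)
    if crop: x0,y0,x1,y1=crop; im=im[y0:y1,x0:x1]
    if s!=1: im=cv2.resize(im,None,fx=s,fy=s,interpolation=cv2.INTER_CUBIC)
    cv2.imwrite('pics/'+f,im)
def cam(n):
    c=get_calibration(n); a=np.array(c['attitude'])
    M=a if a.shape==(3,3) else R.from_quat(a).as_matrix()
    return np.array(c['camera_matrix']),c['k1'],np.array(c['eye']),M
def ray(n,u,v):
    K,k,e,M=cam(n); d=np.array([(u-K[0,2])/K[0,0],(v-K[1,2])/K[1,1]]); p=d.copy()
    for _ in range(30): p=d/(1+k*(p@p))
    return e,M@np.array([p[0],p[1],1])
def onz(n,u,v,z):
    e,d=ray(n,u,v); return e+d*(z-e[2])/d[2]
def proj(n,P):
    K,k,e,M=cam(n); P=np.atleast_2d(P); q=(P-e)@M; p=q[:,:2]/q[:,2:]
    p=p*(1+k*(p**2).sum(1,keepdims=True)); return p*[K[0,0],K[1,1]]+[K[0,2],K[1,2]]
E
python3 - <<'E'
from h import *
s=observe(); print(s)
for n in('scene','top'): print(get_calibration(n)); snap(n,n+'0.png')
E
```

```text
{'time': 0.0, 'joint_pos': array([ 9.03678404e-01,  3.81205437e-01,  1.29827470e+00,  2.04136318e-06,
        1.46359870e+00, -2.15293452e-01]), 'qd': array([1.38892895e-04, 6.50124519e-05, 1.58653922e-03, 2.13713784e-03,
       9.18355937e-04, 3.43899687e-04]), 'tau': array([ 4.27493760e-04, -4.37929058e+01, -2.24554968e+01,  7.13024894e-02,
        3.52229190e-02, -1.61671906e-04]), 'ee_pos': array([0.2399611 , 0.4945916 , 0.24912799]), 'eef_rot': array([ 0.68961394, -0.15861381,  0.15816375, -0.68866429]), 'ft_force': array([-0.14804952,  0.68443784, -0.05090633]), 'moment': array([-0.0108646 , -0.05190745,  0.0336894 ]), 'opening': 1.0011786948210115}
{'camera_matrix': array([[406.06670387,   0.        , 321.52341206],
       [  0.        , 406.06670387, 196.5256744 ],
       [  0.        ,   0.        ,   1.        ]]), 'k1': -0.019211559450527792, 'eye': array([-0.10457967, -0.84002179,  0.6388079 ]), 'attitude': array([ 0.81271201, -0.28425145,  0.17351458, -0.478114  ])}
{'camera_matrix': array([[445.52593967,   0.        , 322.2427343 ],
       [  0.        , 445.52593967, 199.56845124],
       [  0.        ,   0.        ,   1.        ]]), 'k1': -0.06408069431496817, 'eye': array([ 0.44196317, -0.08361172,  1.49841106]), 'attitude': array([ 0.71121939, -0.70200174,  0.02112018, -0.03024024])}
```

View pics/scene0.png

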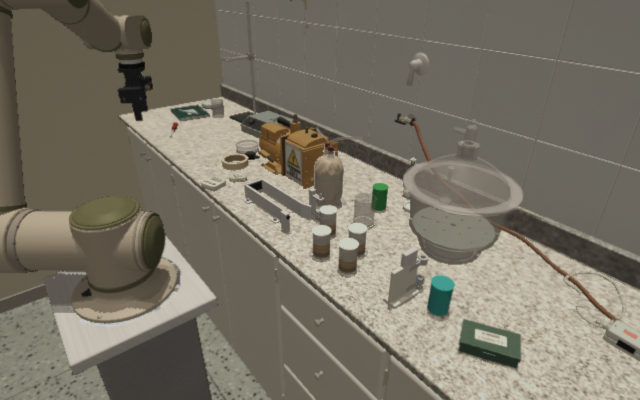

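View pics/top0.png

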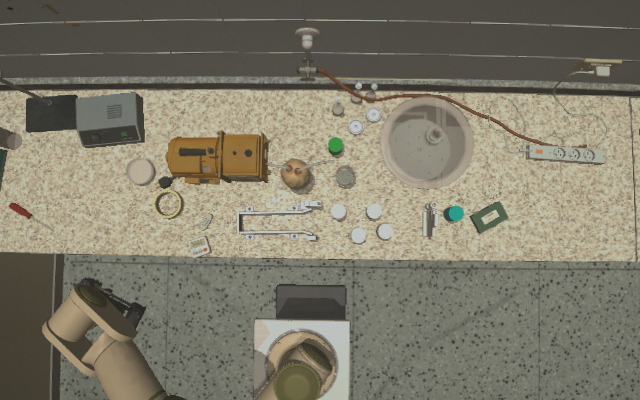

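The scene shows four white-lidded glasses with soil at top-view pixels (339,212), (374,211), (358,236) and (385,231). The look-alikes are turquoise at (455,214) and green at (335,146). The rack spans (237–320, 205–238) with its mouth to the right. The gate is at (430,220), the timer at (200,246) and the beaker at (345,176). I'll confirm with one enlarged crop.

Run:
```python
from h import *
im=cv2.imread('pics/raw_top0.png')[190:255,225:475]
cv2.imwrite('pics/c1.png',cv2.resize(im,None,fx=3.2,fy=3.2,interpolation=cv2.INTER_CUBIC))
im=cv2.imread('pics/raw_scene0.png')[170:320,230:470]
cv2.imwrite('pics/c2.png',cv2.resize(im,None,fx=3.2,fy=3.2,interpolation=cv2.INTER_CUBIC))
```

```text
(no output)
```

View pics/c1.png

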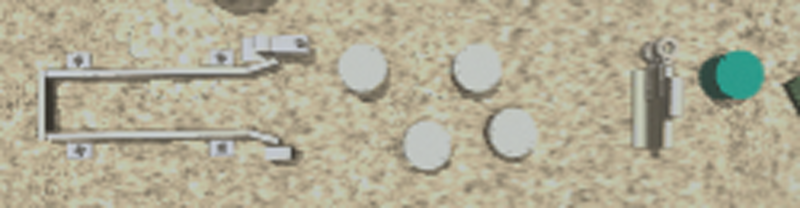

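View pics/c2.png

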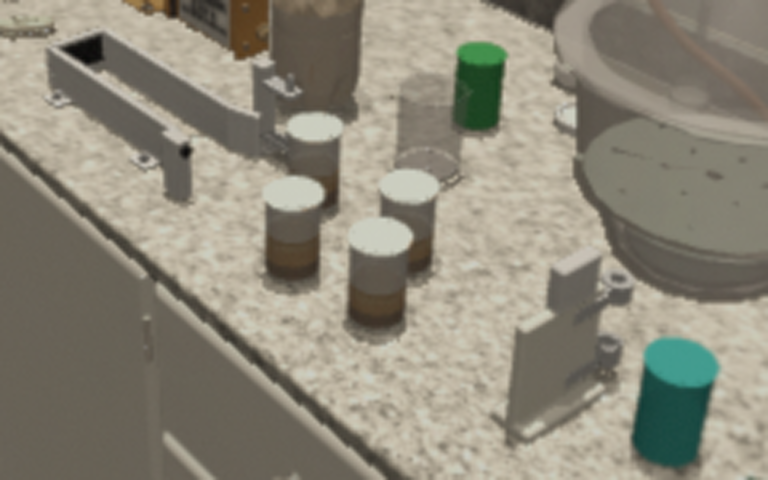

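Run:
```python
from h import *
im=cv2.imread('pics/raw_top0.png').astype(int)
from scipy import ndimage as N
g=im.min(2); sat=im.max(2)-g
m=(g>172)&(sat<28)
sub=np.zeros_like(m); sub[195:250,325:405]=m[195:250,325:405]
l,n=N.label(N.binary_opening(sub))
for i in range(1,n+1):
    a=(l==i).sum()
    if a>60:
        c=N.center_of_mass(l==i); print(c[::-1],a,onz('top',c[1],c[0],.075)[:2])
f=lambda x,y:(225+x/3.2-.35,190+y/3.2-.35)
for nm,x,y,z in [('farL',43,73,.045),('farR',248,71,.045),('nearL',43,136,.045),('nearR',248,135,.045),('stoppost',280,153,.06),('post',0,0,0),('gateEdge',653,150,.0),('tabC',676,97,.117),('knH',668,46,.086),('tabtop0',0,0,0)]:
    if x: print(nm,onz('top',*f(x,y),z)[:2])
```

```text
(np.float64(337.9580838323353), np.float64(210.48502994011977)) 167 [ 0.5110857  -0.11525239]
(np.float64(374.0432098765432), np.float64(210.61111111111111)) 162 [ 0.51214224 -0.23057786]
(np.float64(385.3414634146341), np.float64(230.96341463414635)) 164 [ 0.44766911 -0.26697423]
(np.float64(358.25), np.float64(234.9345238095238)) 168 [ 0.4339697  -0.18073326]
farL [0.5017507  0.21128838]
farR [0.50661014 0.00096235]
nearL [0.43734116 0.20961105]
nearR [ 4.41419267e-01 -1.12571196e-04]
stoppost [ 0.42379412 -0.03349236]
gateEdge [ 0.43104863 -0.422528  ]
tabC [ 0.48339665 -0.41856419]
knH [ 0.53488645 -0.41830016]
```

```bash
cat > fit.py <<'E'
from h import *
from scipy.optimize import minimize
def box(x0,x1,y0,y1,z0,z1):
    c=np.array([[x,y,z] for x in(x0,x1) for y in(y0,y1) for z in(z0,z1)])/1000
    return [(c[i],c[i|b]) for i in range(8) for b in(1,2,4) if not i&b]
def circ(x,y,z,r):
    t=np.linspace(0,2*np.pi,25); p=np.c_[x+r*np.cos(t),y+r*np.sin(t),0*t+z]/1000
    return list(zip(p[:-1],p[1:]))
GATE=box(-50,32,-5,5,10,92)+box(-20,20,-7,7,92,126)+circ(50,0,86,11.5)+circ(50,0,30,11.5)+box(-50,32,-18,18,0,10)
RACK=box(-36,-28,0,208,0,45)+box(28,36,0,208,0,45)+box(48,64,-26,-10,0,90)+circ(56,-55,92,3)
def T(p,P,z=0):
    c,s=np.cos(p[2]),np.sin(p[2]); return np.c_[p[0]+c*P[:,0]-s*P[:,1],p[1]+s*P[:,0]+c*P[:,1],P[:,2]+z]
def fit(model,p0,ims,it=0):
    P=np.vstack([np.linspace(a,b,max(3,int(np.linalg.norm(b-a)/.002))) for a,b in model])
    G={}
    for n,im in ims.items():
        g=cv2.cvtColor(im,cv2.COLOR_BGR2GRAY).astype(np.float32); g=cv2.GaussianBlur(g,(0,0),1)
        G[n]=np.hypot(cv2.Sobel(g,5,1,0),cv2.Sobel(g,5,0,1)); G[n]=np.minimum(G[n],120)
    def cost(p,ns=ims):
        s=0
        for n in ns:
            q=proj(n,T(p,P)).astype(np.float32)
            s-=cv2.remap(G[n],q[:,:1],q[:,1:],1).mean()
        return s
    best=None
    for dx in(-6,0,6):
      for dy in(-6,0,6):
        r=minimize(cost,np.array(p0)+[dx/1e3,dy/1e3,0],method='Nelder-Mead',options=dict(initial_simplex=np.array(p0)+[dx/1e3,dy/1e3,0]+np.array([[0,0,0],[.004,0,0],[0,.004,0],[0,0,.04]])))
        if best is None or r.fun<best.fun: best=r
    return best.x,best.fun
def draw(im,n,model,p,col,c,s):
    o=cv2.resize(im[c[1]:c[3],c[0]:c[2]],None,fx=s,fy=s,interpolation=cv2.INTER_CUBIC)
    for a,b in model:
        q=(proj(n,T(p,np.array([a,b])))-[c[0],c[1]]+.5)*s
        cv2.line(o,*[tuple(int(round(v*8)) for v in k) for k in q],col,1,cv2.LINE_AA,3)
    return o
E
python3 - <<'E'
from fit import *
ims={n:cv2.imread(f'pics/raw_{n}0.png') for n in('top','scene')}
for nm,m,p0 in (('rack',RACK,[.474,.0005,.02]),('gate',GATE,[.482,-.418,0])):
    for sel in (('top',),('scene',),('top','scene')):
        p,f=fit(m,p0,{k:ims[k] for k in sel}); print(nm,sel,p.round(4),f)
    if nm=='rack': pr=p
    else: pg=p
a=draw(ims['top'],'top',RACK,pr,(0,0,255),(230,195,340,250),7)
b=draw(ims['scene'],'scene',RACK,pr,(0,0,255),(240,170,340,240),4)
c=draw(ims['top'],'top',GATE,pg,(0,0,255),(410,195,460,245),4)
d=draw(ims['scene'],'scene',GATE,pg,(0,0,255),(370,235,450,315),3)
out=np.zeros((600,800,3),np.uint8)
out[:a.shape[0],:a.shape[1]]=a
y=a.shape[0]
x=0
for k in(b[:215],c[:215],d[:215]):
    k=k[:, :800-x]; out[y:y+k.shape[0],x:x+k.shape[1]]=k; x+=k.shape[1]
cv2.imwrite('pics/ov.png',out)
E
```

```text
rack ('top',) [0.469  0.007  0.0276] -94.44779205322266
rack ('scene',) [0.4684 0.0032 0.021 ] -100.61927032470703Traceback (most recent call last):
  File "<stdin>", line 5, in <module>
  File "fit.py", line 28, in fit
    r=minimize(cost,np.array(p0)+[dx/1e3,dy/1e3,0],method='Nelder-Mead',options=dict(initial_simplex=np.array(p0)+[dx/1e3,dy/1e3,0]+np.array([[0,0,0],[.004,0,0],[0,.004,0],[0,0,.04]])))
    res = _minimize_neldermead(fun, x0, args, callback, bounds=bounds,
                               **options)
    fxcc = func(xcc)
    fx = function(np.copy(x), *(wrapper_args + args))
  File "fit.py", line 22, in cost
    q=proj(n,T(p,P)).astype(np.float32)
      ~~~~^^^^^^^^^^
  File "h.py", line 20, in proj
    K,k,e,M=cam(n); P=np.atleast_2d(P); q=(P-e)@M; p=q[:,:2]/q[:,2:]
            ~~~^^^
  File "h.py", line 10, in cam
    c=get_calibration(n); a=np.array(c['attitude'])
ValueError: time passes only in moves, steps and waits
```

```bash
python3 - <<'E'
s=open('h.py').read()
s=s.replace("def cam(n):\n    c=get_calibration(n)","import functools\n@functools.cache\ndef cam(n):\n    c=get_calibration(n)")
open('h.py','w').write(s)
E
cat > ov.py <<'E'
from fit import *
ims={n:cv2.imread(f'pics/raw_{n}0.png') for n in('top','scene')}
for nm,m,p0 in (('rack',RACK,[.472,.0005,.02]),('gate',GATE,[.482,-.418,0])):
    for sel in (('top',),('scene',),('top','scene')):
        p,f=fit(m,p0,{k:ims[k] for k in sel}); print(nm,sel,p.round(4),f)
    if nm=='rack': pr=p
    else: pg=p
a=draw(ims['top'],'top',RACK,pr,(0,0,255),(230,195,340,250),7)
b=draw(ims['scene'],'scene',RACK,pr,(0,0,255),(240,175,330,228),4)
c=draw(ims['top'],'top',GATE,pg,(0,0,255),(412,200,450,245),4)
d=draw(ims['scene'],'scene',GATE,pg,(0,0,255),(382,243,442,313),3)
out=np.zeros((600,800,3),np.uint8)
out[:a.shape[0],:a.shape[1]]=a
y=a.shape[0]
x=0
for k in(b[:215],c[:215],d[:215]):
    k=k[:, :800-x]; out[y:y+k.shape[0],x:x+k.shape[1]]=k; x+=k.shape[1]
cv2.imwrite('pics/ov.png',out)
E
timeout 300 python3 ov.py
```

```text
rack ('top',) [0.4689 0.0069 0.0279] -94.45526123046875
rack ('scene',) [0.4685 0.003  0.0234] -100.62161254882812
rack ('top', 'scene') [0.4688 0.004  0.0257] -194.40966796875
gate ('top',) [ 0.4817 -0.4133  0.0185] -84.72377014160156
gate ('scene',) [ 0.4819 -0.4281 -0.3101] -74.52637481689453
gate ('top', 'scene') [ 0.4807 -0.4192 -0.0895] -149.65277099609375
```

View pics/ov.png

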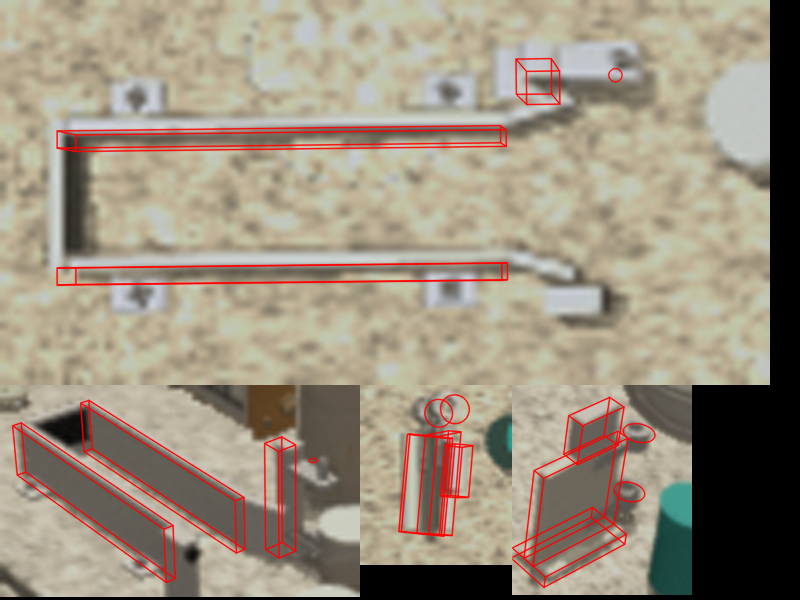

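The edge fit latched onto shadow edges. In the top view the rack's rail tops lie about 5 mm further in +x than the overlay. I'll refit on the bright top faces instead.

```bash
cat > rk.py <<'E'
from fit import *
def rects(l): # x0,x1,y0,y1,z (mm)
    out=[]
    for x0,x1,y0,y1,z in l:
        X,Y=np.meshgrid(np.arange(x0+.5,x1,1),np.arange(y0+.5,y1,1)); out.append(np.c_[X.ravel(),Y.ravel(),0*X.ravel()+z]/1000)
    return np.vstack(out)
# white tops, and margin strips which should not be white
RIN=rects([(-36,-28,0,208,45),(28,36,0,208,45),(-36,36,208,216,45)])
ROUT=rects([(-42,-37,0,218,45),(-27,-22,5,205,45),(22,27,5,205,45),(37,42,0,218,45),(-36,36,217,222,45),(-26,26,200,206,45)])
def wh(im):
    im=im.astype(np.float32); return im.min(2)-1.0*(im.max(2)-im.min(2))
def fitw(n,im,IN,OUT,p0):
    w=cv2.resize(wh(im),None,fx=1,fy=1); w=np.clip(w,60,200)
    S=lambda P,p:(lambda q:cv2.remap(w,q[:,:1],q[:,1:],1).mean())(proj(n,T(p,P)).astype(np.float32))
    c=lambda p:S(OUT,p)-S(IN,p)
    r=min((minimize(c,p0,method='Nelder-Mead',options=dict(initial_simplex=np.array(p0)+s*np.array([[-.003,-.003,-.01],[.004,0,0],[0,.004,0],[0,0,.03]]))) for s in(1,-1,.5)),key=lambda r:r.fun)
    return r.x,r.fun
if __name__=='__main__':
    t=cv2.imread('pics/raw_top0.png'); s=cv2.imread('pics/raw_scene0.png')
    p,f=fitw('top',t,RIN,ROUT,[.473,.0005,.02]); print(p.round(4),f)
    R2=RACK+box(-59,-47,-47,-35,0,60)+box(50,62,-61,-26,70,76)
    a=draw(t,'top',R2,p,(0,0,255),(230,195,340,250),7)
    b=draw(s,'scene',R2,p,(0,0,255),(240,170,340,230),3.5)
    pg=[.4817,-.4165,0.0]
    c=draw(t,'top',GATE,pg,(0,0,255),(412,198,450,245),4.4)
    d=draw(s,'scene',GATE,pg,(0,0,255),(382,243,442,313),3)
    out=np.zeros((600,800,3),np.uint8); out[:385,:770]=a; x=0
    for k in(b,c,d):
        k=k[:215,:800-x]; out[385:385+k.shape[0],x:x+k.shape[1]]=k; x+=k.shape[1]
    cv2.imwrite('pics/ov2.png',out)
E
python3 rk.py; python3 -c "
from h import *
print(R.from_quat(observe()['eef_rot']).as_matrix().round(3))"
```

```text
[0.4769 0.001  0.0352] -54.45880126953125
[[ 0.9   -0.001  0.437]
 [-0.437 -0.001  0.9  ]
 [-0.    -1.    -0.001]]
```

View pics/ov2.png

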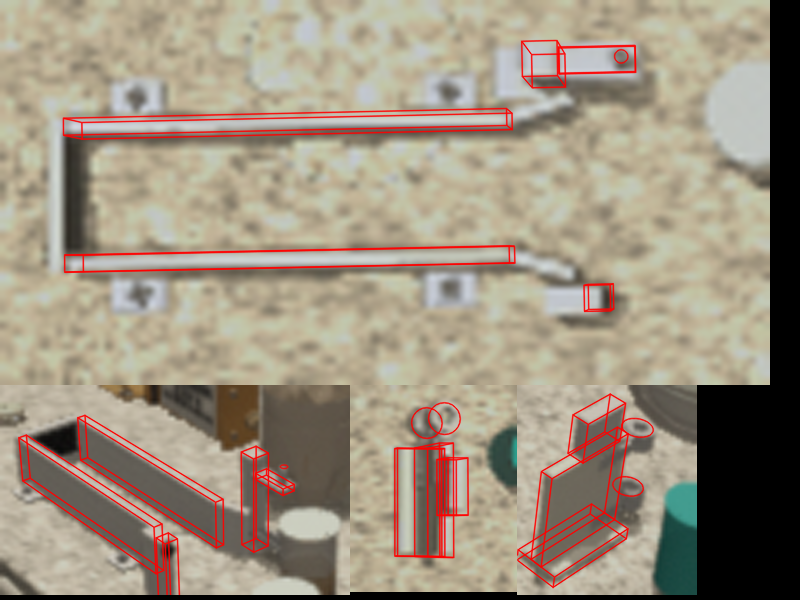

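Top overlay: the rack model now sits on the rails (65–510, 118–260), both posts and the pin (620,57). The gate guess agrees within about 2 px. Next, a planner that prints the rows in tool axes.

```bash
cat > pl.py <<'E'
from h import *
RK=np.array([.4769,.001,.0352])
def rw(x,y): # rack mm -> world
    c,s=np.cos(RK[2]),np.sin(RK[2]); return RK[0]+(c*x-s*y)/1e3, RK[1]+(s*x+c*y)/1e3
def wr(X,Y):
    c,s=np.cos(RK[2]),np.sin(RK[2]); d=np.array([X,Y])-RK[:2]; return (np.array([c*d[0]+s*d[1],-s*d[0]+c*d[1]])*1e3).round(1)
def plan(wps,st=None):
    """wps: list of (x,y,z,yaw of tool z in world,jaw,rows). Prints rows; 5 per call."""
    st=st or observe(); p=np.array(st['ee_pos']); Q=R.from_quat(st['eef_rot']); out=[]
    for x,y,z,yaw,jaw,n in wps:
        tz=np.array([np.cos(yaw),np.sin(yaw),0]); ty=np.array([0,0,-1.]); tx=np.cross(ty,tz)
        G=R.from_matrix(np.c_[tx,ty,tz]); d=np.array([x,y,z])-p; 
        rv=(Q.inv()*G).as_rotvec()
        for i in range(n):
            sh=Q.inv().apply(d/n); 
            out.append(list(sh.round(4))+list(np.degrees(rv/n).round(1))+[jaw]); Q=Q*R.from_rotvec(rv/n)
        p=np.array([x,y,z])
    for i in range(0,len(out),5): print('[' + ', '.join(', '.join('%g'%v for v in r) for r in out[i:i+5])+']')
    m=np.abs(np.array(out)); print('max',m[:,:3].max(),m[:,3:6].max(),'t',st['time'])
def glasses(f='cur'):
    from scipy import ndimage as N
    im0=get_image('top'); cv2.imwrite(f'pics/raw_{f}.png',im0); im=im0.astype(int); g=im.min(2); m=(g>172)&(im.max(2)-g<28)
    l,n=N.label(N.binary_opening(m[:, :])); r=[]
    for i in range(1,n+1):
        a=(l==i).sum(); c=N.center_of_mass(l==i)
        if 110<a<230 and 190<c[0]<255 and 220<c[1]<420: P=onz('top',c[1],c[0],.075)[:2]; r.append(P); print('glass',P.round(4),'rack',wr(*P),a)
    return r
def st():
    s=observe(); Q=R.from_quat(s['eef_rot']); z=Q.as_matrix()[:,2]
    print('t%.2f'%s['time'],'pos',s['ee_pos'].round(4),'rack',wr(*s['ee_pos'][:2]),'yaw %.3f'%np.arctan2(z[1],z[0]),'down',Q.as_matrix()[:,1].round(3),'F',s['ft_force'].round(1),'M',s['moment'].round(2),'op %.3f'%s['opening'])
E
python3 - <<'E'
from pl import *
plan([(.42,.12,.25,.035+.5,-1,8),(.511,-.115,.14,.035,-1,6)])
plan
E
```

```text
[0.0407, -0.0001, -0.0323, 0, 4.2, 0, -1, 0.0429, -0.0001, -0.0293, 0, 4.2, 0, -1, 0.045, -0.0001, -0.026, 0, 4.2, 0, -1, 0.0467, -0.0001, -0.0227, 0, 4.2, 0, -1, 0.0483, -0.0001, -0.0192, 0, 4.2, 0, -1]
[0.0495, -0.0001, -0.0157, 0, 4.2, 0, -1, 0.0506, -0.0001, -0.012, 0, 4.2, 0, -1, 0.0513, -0.0001, -0.0083, 0, 4.2, 0, -1, 0.0414, 0.0183, -0.0069, -0, 4.8, 0, -1, 0.0419, 0.0183, -0.0034, -0, 4.8, 0, -1]
[0.042, 0.0183, 0, -0, 4.8, 0, -1, 0.0419, 0.0183, 0.0035, -0, 4.8, 0, -1, 0.0414, 0.0183, 0.007, -0, 4.8, 0, -1, 0.0407, 0.0183, 0.0104, -0, 4.8, 0, -1]
max 0.0513 4.8 t 0.1
```

Request:
drive_tool --plan '[0.041,0,-0.032,0,4.2,0,-1,0.043,0,-0.029,0,4.2,0,-1,0.045,0,-0.026,0,4.2,0,-1,0.047,0,-0.023,0,4.2,0,-1,0.048,0,-0.019,0,4.2,0,-1]'

```text
time: 0.72
ee_pos: [0.3534, 0.2557, 0.2476]
eef_rot: [0.649, -0.284, 0.282, -0.647]
ft_force: [0.5, 0.6, 0.7]
opening: 0.997
```

Request:
drive_tool --plan '[0.05,0,-0.016,0,4.2,0,-1,0.05,0,-0.012,0,4.2,0,-1,0.051,0,-0.008,0,4.2,0,-1,0.041,0.018,-0.007,0,4.8,0,-1,0.042,0.018,-0.003,0,4.8,0,-1]'

```text
time: 1.35
ee_pos: [0.4508, 0.0279, 0.2113]
eef_rot: [0.58, -0.406, 0.407, -0.577]
ft_force: [-0.3, 0.7, 1.0]
opening: 0.999
```

Run:
```python
from pl import *
st(); g=glasses(); plan([(.511,-.115,.12,.035,-1,5)])
```

```text
t1.35 pos [0.4508 0.0279 0.2113] rack [-25.1  27.8] yaw 0.346 down [-0.001 -0.003 -1.   ] F [-0.3  0.7  1. ] M [-0.02 -0.02 -0.02] op 0.999
glass [ 0.5126 -0.2307] rack [  27.5 -232.9] 167
glass [ 0.5111 -0.1153] rack [  30.1 -117.4] 167
glass [ 0.4478 -0.267 ] rack [ -38.5 -266.8] 165
glass [ 0.4339 -0.181 ] rack [ -49.3 -180.4] 172
[0.0302, 0.0179, 0.0019, 0, 3.5, 0, -1, 0.03, 0.0179, 0.0038, 0, 3.5, 0, -1, 0.0297, 0.0179, 0.0056, 0, 3.5, 0, -1, 0.0293, 0.0179, 0.0074, 0, 3.5, 0, -1, 0.0288, 0.0179, 0.0091, 0, 3.5, 0, -1]
max 0.0302 3.5 t 1.4
```

Request:
drive_tool --plan '[0.03,0.018,0.002,0,3.5,0,-1,0.03,0.018,0.004,0,3.5,0,-1,0.03,0.018,0.006,0,3.5,0,-1,0.029,0.018,0.007,0,3.5,0,-1,0.029,0.018,0.009,0,3.5,0,-1]'

```text
time: 2.02
ee_pos: [0.5115, -0.1196, 0.1162]
eef_rot: [0.508, -0.494, 0.494, -0.504]
ft_force: [0.1, -0.5, 0.1]
opening: 1.004
```

Run:
```python
from pl import *
st(); plan([(.511,-.1153,.059,.035,-1,4)])
```

```text
t2.02 pos [ 0.5115 -0.1196  0.1162] rack [  30.3 -121.7] yaw 0.024 down [-0.005 -0.003 -1.   ] F [ 0.1 -0.5  0.1] M [-0.06  0.03  0.  ] op 1.004
[-0.0011, 0.0143, -0, 0.1, -0.2, 0, -1, -0.0011, 0.0143, -0, 0.1, -0.2, 0, -1, -0.0011, 0.0143, -0.0001, 0.1, -0.2, 0, -1, -0.0011, 0.0143, -0.0001, 0.1, -0.2, 0, -1]
max 0.0143 0.2 t 2.025
```

Request:
drive_tool --plan '[-0.001,0.014,0,0.1,-0.2,0,-1,-0.001,0.014,0,0.1,-0.2,0,-1,-0.001,0.014,0,0.1,-0.2,0,-1,-0.001,0.014,0,0.1,-0.2,0,-1,0,0,0,0,0,0,-1]'

```text
time: 2.65
ee_pos: [0.5107, -0.1173, 0.0558]
eef_rot: [0.509, -0.492, 0.491, -0.508]
ft_force: [0.2, 0.0, -0.5]
opening: 1.004
```

Request:
drive_tool --plan '[0,0,0,0,0,0,1,0,0,0,0,0,0,1,0,0,0,0,0,0,1,0,0,0,0,0,0,1]'

```text
time: 3.15
ee_pos: [0.5113, -0.1175, 0.0573]
eef_rot: [0.509, -0.491, 0.492, -0.508]
ft_force: [-0.4, 0.0, -0.1]
opening: 0.568
```

Run:
```python
from pl import *
st(); g=glasses()
```

```text
t3.15 pos [ 0.5113 -0.1175  0.0573] rack [  30.2 -119.7] yaw 0.035 down [ 0.    -0.002 -1.   ] F [-0.4  0.  -0.1] M [-0.06  0.08 -0.  ] op 0.568
glass [ 0.5127 -0.2313] rack [  27.6 -233.5] 153
glass [ 0.4477 -0.267 ] rack [ -38.6 -266.8] 164
```

Request:
drive_tool --plan '[0,0,0,0,0,0,1,0,0,0,0,0,0,1,0,-0.004,0,0,0,0,1,0,0,0,0,0,0,1]'

```text
time: 3.7
ee_pos: [0.5112, -0.1175, 0.0614]
eef_rot: [0.509, -0.491, 0.491, -0.508]
ft_force: [-0.3, 0.4, -2.3]
opening: 0.523
```

Run:
```python
from pl import *
st(); a=rw(0,-120);b=rw(0,-20);c=rw(0,150); z=.061
plan([(*a,z,.035,1,2),(*b,z,.035,1,4),(*c,z,.035,1,7)])
```

```text
t3.70 pos [ 0.5112 -0.1175  0.0614] rack [  30.1 -119.6] yaw 0.035 down [-0.001 -0.002 -1.   ] F [-0.3  0.4 -2.3] M [-0.06  0.06 -0.01] op 0.523
[0.0002, 0.0002, -0.015, 0, -0, 0, 1, 0.0002, 0.0002, -0.015, 0, -0, 0, 1, -0.025, -0, -0, 0, 0, 0, 1, -0.025, -0, -0, 0, 0, 0, 1, -0.025, -0, -0, 0, 0, 0, 1]
[-0.025, -0, -0, 0, 0, 0, 1, -0.0243, -0, -0, 0, 0, 0, 1, -0.0243, -0, -0, 0, 0, 0, 1, -0.0243, -0, -0, 0, 0, 0, 1, -0.0243, -0, -0, 0, 0, 0, 1]
[-0.0243, -0, -0, 0, 0, 0, 1, -0.0243, -0, -0, 0, 0, 0, 1, -0.0243, -0, -0, 0, 0, 0, 1]
max 0.025 0.0 t 3.7
```

Request:
drive_tool --plan '[0,0,-0.015,0,0,0,1,0,0,-0.015,0,0,0,1,-0.02,0,0,0,0,0,1,-0.02,0,0,0,0,0,1,0,0,0,0,0,0,1]'

```text
time: 4.32
ee_pos: [0.4794, -0.0759, 0.0613]
eef_rot: [0.509, -0.491, 0.491, -0.508]
ft_force: [0.1, -0.9, -1.6]
opening: 0.525
```

Run:
```python
from pl import *
st(); a=rw(0,-70);c=rw(0,150); z=.061
plan([(*a,z,.035,1,1),(*c,z,.035,1,9)])
```

```text
t4.33 pos [ 0.4794 -0.0759  0.0613] rack [ -0.2 -76.9] yaw 0.035 down [-0.    -0.001 -1.   ] F [ 0.1 -0.9 -1.6] M [-0.03  0.05 -0.01] op 0.525
[-0.0069, 0.0003, 0.0002, 0, -0, 0.1, 1, -0.0244, 0, -0, 0, 0, 0, 1, -0.0244, 0, -0, 0, 0, 0, 1, -0.0244, 0, -0, 0, 0, 0, 1, -0.0244, 0, -0, 0, 0, 0, 1]
[-0.0244, 0, -0, 0, 0, 0, 1, -0.0244, 0, -0, 0, 0, 0, 1, -0.0244, 0, -0, 0, 0, 0, 1, -0.0244, 0, -0, 0, 0, 0, 1, -0.0244, 0, -0, 0, 0, 0, 1]
max 0.0244 0.1 t 4.325
```

Request:
drive_tool --plan '[-0.022,0,0,0,0,0,1,-0.022,0,0,0,0,0,1,-0.022,0,0,0,0,0,1,-0.022,0,0,0,0,0,1,-0.022,0,0,0,0,0,1]'

```text
time: 4.95
ee_pos: [0.4782, 0.0359, 0.0613]
eef_rot: [-0.508, 0.49, -0.493, 0.508]
ft_force: [0.5, -0.7, -1.3]
opening: 0.522
```

Request:
drive_tool --plan '[-0.024,0,0,0,0,0,1,-0.024,0,0,0,0,0,1,-0.024,0,0,0,0,0,1,-0.024,0,0,0,0,0,1,0,0,0,0,0,0,1]'

```text
time: 5.58
ee_pos: [0.477, 0.1358, 0.0611]
eef_rot: [-0.508, 0.489, -0.493, 0.51]
ft_force: [-1.4, 0.0, -0.5]
opening: 0.526
```

Run:
```python
from pl import *
st(); g=glasses()
```

```text
t5.58 pos [0.477  0.1358 0.0611] rack [  4.8 134.7] yaw 0.036 down [ 0.005 -0.003 -1.   ] F [-1.4  0.  -0.5] M [ 0.04  0.29 -0.  ] op 0.526
glass [ 0.5123 -0.2309] rack [  27.3 -233. ] 165
glass [ 0.4476 -0.2673] rack [ -38.7 -267.1] 167
glass [ 0.4339 -0.181 ] rack [ -49.3 -180.4] 172
```

Run:
```python
from rk import *
im=cv2.imread('pics/raw_top0.png'); w=np.clip(wh(im)-110,0,90)
for nm,r0,r1 in(('far',205,217),('near',226,238)):
    P=[]
    for u in range(242,298,2):
        s=w[r0:r1,u]; v=(s*np.arange(r0,r1)).sum()/s.sum(); P.append(onz('top',u,v,.045)[:2])
    P=np.array(P); 
    for _ in range(3):
        a=np.polyfit(P[:,1],P[:,0],1); e=P[:,0]-np.polyval(a,P[:,1]); P=P[abs(e)<2*e.std()+1e-6]
    print(nm,a,e.std(),len(P), np.polyval(a,[0,.2]))
print(w[200:242,246].astype(int)); print(w[200:242,290].astype(int))
```

```text
far [-0.03326484  0.51274816] 0.0038828771899047567 27 [0.51274816 0.50609519]
near [-0.00484919  0.44101636] 0.004046833450653891 28 [0.44101636 0.44004652]
[ 0  0  0  0 14  9 18 73 74 74 73 36 74 78  0  0 49  1  4  7  0  0  1  0
  0  0 10 15 17  7  0  8 74 25 23 74 73 71 72 59  0  0]
[ 0 65 76 59 25 21 48 57 60 65 12 58 80  0  0  1 40 20  3  0  0  4 11  8
  0  0 31 56 25  3  0 62 36  0 16 35 24 23 18  0  0  0]
```

Run:
```python
from rk import *
im=cv2.imread('pics/raw_top0.png'); w=np.clip(wh(im)-120,0,90)
for nm,r0,r1 in(('far',210,216),('near',229,235)):
    P=[]
    for u in list(range(241,244))+list(range(255,289))+list(range(299,302)):
        s=w[r0:r1,u]; v=(s*np.arange(r0,r1)).sum()/s.sum(); P.append(onz('top',u,v,.045)[:2])
    P=np.array(P); 
    for _ in range(4):
        a=np.polyfit(P[:,1],P[:,0],1); e=P[:,0]-np.polyval(a,P[:,1]); k=abs(e)<2*e.std()+1e-6; P=P[k]
    print(nm,a,e.std(),len(P), np.polyval(a,[0,.2]))
# mount-free restricted whiteness fit
from rk import *
IN=rects([(-36,-28,0,208,45),(28,36,0,208,45)])
OUT=rects([(-27,-22,5,200,45),(22,27,5,200,45),(37,42,60,150,45),(-42,-37,60,150,45)])
for c in(.473,.477):
  for y in(.015,.03): print(fitw('top',im,IN,OUT,[c,.001,y]))
```

```text
far [-0.02395813  0.50747517] 0.0011867638756313955 39 [0.50747517 0.50268355]
near [-0.02526445  0.44373877] 0.0007836358578741586 38 [0.44373877 0.43868588]
(array([0.47658204, 0.00895676, 0.03518224]), np.float64(-60.79411315917969))
(array([0.47661409, 0.00886466, 0.03526417]), np.float64(-60.78517150878906))
(array([0.47660832, 0.00887379, 0.035222  ]), np.float64(-60.78855895996094))
(array([0.47658133, 0.00898936, 0.03518286]), np.float64(-60.78752899169922))
```

```bash
sed -i 's/^RK=.*/RK=np.array([.4756,.001,.0246])/' pl.py
python3 - <<'E'
from pl import *
st(); plan([(*rw(0,140),.061,.0246,1,2),(*rw(0,172),.061,.0246,1,3)])
E
```

```text
t5.62 pos [0.4769 0.1351 0.0611] rack [  4.6 134. ] yaw 0.035 down [ 0.005 -0.003 -1.   ] F [ 0.2  1.  -1.9] M [-0.    0.09 -0.01] op 0.523
[-0.003, 0, -0.0023, -0.1, 0.3, 0.1, 1, -0.003, 0, -0.0023, -0.1, 0.3, 0.1, 1, -0.0107, -0, -0, -0, -0, 0, 1, -0.0107, -0, -0, -0, -0, 0, 1, -0.0107, -0, -0, -0, -0, 0, 1]
max 0.0107 0.3 t 5.625
```

Request:
drive_tool --plan '[-0.003,0,-0.0025,-0.1,0.3,0.1,1,-0.003,0,-0.0025,-0.1,0.3,0.1,1,-0.01,0,0,0,0,0,1,-0.01,0,0,0,0,0,1,-0.01,0,0,0,0,0,1]'

```text
time: 6.25
ee_pos: [0.4715, 0.1709, 0.0612]
eef_rot: [-0.505, 0.495, -0.495, 0.506]
ft_force: [0.4, -0.2, -1.3]
opening: 0.523
```

Run:
```python
from pl import *
st(); plan([(*rw(0,181),.0605,.0246,1,4)])
```

```text
t6.25 pos [0.4715 0.1709 0.0612] rack [  0. 170.] yaw 0.020 down [ 0.002  0.    -1.   ] F [ 0.4 -0.2 -1.3] M [-0.06  0.03 -0.04] op 0.523
[-0.0028, 0.0002, -0, -0, -0.1, -0, 1, -0.0028, 0.0002, -0, -0, -0.1, -0, 1, -0.0028, 0.0002, -0, -0, -0.1, -0, 1, -0.0028, 0.0002, -0, -0, -0.1, -0, 1]
max 0.0028 0.1 t 6.25
```

Request:
drive_tool --plan '[-0.004,0,0,0,0,0,1,-0.003,0,0,0,0,0,1,-0.002,0,0,0,0,0,1,-0.001,0,0,0,0,0,1]'

```text
time: 6.75
ee_pos: [0.4711, 0.1824, 0.0611]
eef_rot: [-0.505, 0.494, -0.495, 0.506]
ft_force: [0.2, 1.2, -1.5]
opening: 0.525
```

Request:
drive_tool --plan '[-0.001,0,0,0,0,0,1,-0.001,0,0,0,0,0,1]'

```text
time: 7.0
ee_pos: [0.4711, 0.1832, 0.0613]
eef_rot: [0.506, -0.494, 0.495, -0.505]
ft_force: [-0.7, -7.8, 1.5]
opening: 0.526
```

Request:
drive_tool --plan '[0.0005,0.002,0,0,0,0,1,0,0.0018,0,0,0,0,1,0,0,0,0,0,0,0,0,0,0,0,0,0,-0.4,0,0,0,0,0,0,-0.4]'

```text
time: 7.62
ee_pos: [0.4715, 0.1827, 0.0575]
eef_rot: [-0.505, 0.494, -0.496, 0.506]
ft_force: [-0.1, -0.5, 0.5]
opening: 0.699
```

Request:
drive_tool --plan '[0,0,0,0,0,0,-0.4,0,-0.02,0,0,0,0,-0.4,0,-0.04,0,0,0,0,-0.4,0,-0.03,0,0,0,0,-0.4]'

```text
time: 8.12
ee_pos: [0.4704, 0.1828, 0.1482]
eef_rot: [0.506, -0.495, 0.494, -0.504]
ft_force: [0.4, -1.1, -1.4]
opening: 0.699
```

Run:
```python
from pl import *
st(); plan([(*rw(-20,0),.14,.0246,-1,4),(.434,-.181,.12,.0246,-1,5)])
```

```text
t8.12 pos [0.4704 0.1828 0.1482] rack [ -0.7 181.8] yaw 0.021 down [-0.002 -0.002 -1.   ] F [ 0.4 -1.1 -1.4] M [-0.07  0.04  0.01] op 0.699
[0.0455, 0.0022, -0.0047, 0, -0, 0, -1, 0.0455, 0.0021, -0.0047, 0, -0, 0, -1, 0.0455, 0.0021, -0.0048, 0, -0, 0, -1, 0.0455, 0.0021, -0.0048, 0, -0, 0, -1, 0.0362, 0.004, -0.0052, -0, -0, -0, -1]
[0.0362, 0.004, -0.0052, -0, -0, -0, -1, 0.0362, 0.004, -0.0052, -0, -0, -0, -1, 0.0362, 0.004, -0.0052, -0, -0, -0, -1, 0.0362, 0.004, -0.0052, -0, -0, -0, -1]
max 0.0455 0.0 t 8.125
```

Request:
drive_tool --plan '[0.045,0.002,-0.005,0,0,0,-1,0.045,0.002,-0.005,0,0,0,-1,0.045,0.002,-0.005,0,0,0,-1,0.045,0.002,-0.005,0,0,0,-1,0.036,0.004,-0.005,0,0,0,-1]'

```text
time: 8.75
ee_pos: [0.4513, -0.0378, 0.1396]
eef_rot: [-0.506, 0.491, -0.495, 0.508]
ft_force: [1.0, -0.4, 0.0]
opening: 1.004
```

Request:
drive_tool --plan '[0.036,0.004,-0.005,0,0,0,-1,0.036,0.004,-0.005,0,0,0,-1,0.036,0.004,-0.005,0,0,0,-1,0.03,0.004,-0.005,0,0,0,-1]'

```text
time: 9.25
ee_pos: [0.4342, -0.1816, 0.1238]
eef_rot: [-0.505, 0.491, -0.496, 0.508]
ft_force: [-0.5, -0.1, -0.2]
opening: 1.001
```

Run:
```python
from pl import *
st(); g=glasses(); plan([(.434,-.181,.085,.0246,-1,2),(.434,-.181,.058,.0246,-1,2)])
```

```text
t9.25 pos [ 0.4342 -0.1816  0.1238] rack [ -45.9 -181.5] yaw 0.026 down [ 0.008 -0.003 -1.   ] F [-0.5 -0.1 -0.2] M [-0.1   0.05  0.  ] op 1.001
glass [0.4705 0.1865] rack [ -0.5 185.6] 172
[-0.0018, 0.0192, -0.0002, -0.2, -0, 0.1, -1, -0.0017, 0.0192, -0.0001, -0.2, -0, 0.1, -1, 0, 0.0135, -0, -0, 0, -0, -1, 0, 0.0135, 0, -0, 0, -0, -1]
max 0.0192 0.2 t 9.3
```

Request:
drive_tool --plan '[-0.001,0.019,0,-0.2,0,0.1,-1,-0.001,0.019,0,-0.2,0,0.1,-1,0,0.014,0,0,0,0,-1,0,0.012,0,0,0,0,-1,0,0,0,0,0,0,-1]'

```text
time: 9.93
ee_pos: [0.4346, -0.183, 0.058]
eef_rot: [-0.505, 0.494, -0.495, 0.506]
ft_force: [0.9, -1.0, -0.4]
opening: 0.998
```

Request:
drive_tool --plan '[0,0,0,0,0,0,1,0,0,0,0,0,0,1,0,0,0,0,0,0,1,0,0,0,0,0,0,1,0,0,0,0,0,0,1]'

```text
time: 10.55
ee_pos: [0.4353, -0.1832, 0.0594]
eef_rot: [-0.505, 0.493, -0.496, 0.506]
ft_force: [-0.2, -0.4, -1.6]
opening: 0.526
```

Request:
drive_tool --plan '[0,0,0,0,0,0,1,0,-0.002,0,0,0,0,1,0,-0.002,0,0,0,0,1]'

```text
time: 10.92
ee_pos: [0.435, -0.1831, 0.0634]
eef_rot: [-0.505, 0.493, -0.496, 0.506]
ft_force: [-0.6, 0.1, -1.6]
opening: 0.526
```

```bash
sed -i 's/^RK=.*/RK=np.array([.4756,.004,.0246])/' pl.py
python3 - <<'E'
from pl import *
st(); plan([(*rw(-20,-130),.061,.0246,1,3),(*rw(-0,-85),.061,.0246,1,3),(*rw(0,50),.061,.0246,1,6)])
E
```

```text
t10.93 pos [ 0.435  -0.1831  0.0634] rack [ -45.2 -186. ] yaw 0.022 down [ 0.004 -0.002 -1.   ] F [-0.6  0.1 -1.6] M [-0.12  0.04 -0.04] op 0.526
[-0.0187, 0.0008, 0.0083, -0.1, -0, 0, 1, -0.0187, 0.0008, 0.0084, -0.1, -0, 0, 1, -0.0187, 0.0008, 0.0084, -0.1, -0, 0, 1, -0.015, 0, 0.0067, -0, -0, -0, 1, -0.015, 0, 0.0067, -0, -0, -0, 1]
[-0.015, 0, 0.0067, -0, -0, -0, 1, -0.0225, 0, -0, -0, -0, -0, 1, -0.0225, 0, -0, -0, -0, -0, 1, -0.0225, 0, -0, -0, -0, -0, 1, -0.0225, 0, -0, -0, -0, -0, 1]
[-0.0225, 0, -0, -0, -0, -0, 1, -0.0225, 0, -0, -0, -0, -0, 1]
max 0.0225 0.1 t 10.925
```

Request:
drive_tool --plan '[-0.018,0.001,0.008,-0.1,0,0,1,-0.018,0.001,0.008,-0.1,0,0,1,-0.018,0,0.008,-0.1,0,0,1,-0.015,0,0.0065,0,0,0,1,-0.015,0,0.0065,0,0,0,1]'

```text
time: 11.55
ee_pos: [0.4713, -0.0966, 0.0617]
eef_rot: [0.506, -0.495, 0.496, -0.504]
ft_force: [0.7, 0.6, -1.6]
opening: 0.529
```

Run:
```python
from pl import *
st(); plan([(*rw(0,-75),.061,.0246,1,2),(*rw(0,50),.061,.0246,1,6)])
```

```text
t11.55 pos [ 0.4713 -0.0966  0.0617] rack [  -6.8 -100.5] yaw 0.019 down [-0.001 -0.003 -1.   ] F [ 0.7  0.6 -1.6] M [-0.09  0.    0.05] op 0.529
[-0.0127, 0.0003, 0.0033, 0, -0.1, 0.1, 1, -0.0127, 0.0003, 0.0034, 0, -0.1, 0.1, 1, -0.0208, -0, -0, 0, -0, 0, 1, -0.0208, -0, -0, 0, -0, 0, 1, -0.0208, -0, -0, 0, -0, 0, 1]
[-0.0208, -0, -0, 0, -0, 0, 1, -0.0208, -0, -0, 0, -0, 0, 1, -0.0208, -0, -0, 0, -0, 0, 1]
max 0.0208 0.1 t 11.55
```

Request:
drive_tool --plan '[-0.012,0,0.0033,0,-0.1,0.1,1,-0.012,0,0.0033,0,-0.1,0.1,1,-0.02,0,0,0,0,0,1,-0.02,0,-0.0004,0,0,0,1,-0.02,0,-0.0004,0,0,0,1]'

```text
time: 12.18
ee_pos: [0.476, -0.0086, 0.0616]
eef_rot: [0.506, -0.495, 0.494, -0.505]
ft_force: [0.4, -0.8, -2.8]
opening: 0.526
```

Run:
```python
from pl import *
st(); plan([(*rw(0,110),.061,.0246,1,5),(*rw(0,128),.061,.0246,1,3)])
```

```text
t12.18 pos [ 0.476  -0.0086  0.0616] rack [  0.  -12.6] yaw 0.022 down [-0.001  0.001 -1.   ] F [ 0.4 -0.8 -2.8] M [-0.11  0.08 -0.05] op 0.526
[-0.0245, 0.0001, -0.0001, 0, -0, -0, 1, -0.0245, 0.0001, -0.0001, 0, -0, -0, 1, -0.0245, 0.0001, -0, 0, -0, -0, 1, -0.0245, 0.0001, -0, 0, -0, -0, 1, -0.0245, 0.0001, -0, 0, -0, -0, 1]
[-0.006, -0, -0, 0, -0, 0, 1, -0.006, -0, -0, 0, -0, 0, 1, -0.006, -0, -0, 0, -0, 0, 1]
max 0.0245 0.0 t 12.175
```

Request:
drive_tool --plan '[-0.024,0,-0.0004,0,0,0,1,-0.024,0,-0.0004,0,0,0,1,-0.024,0,-0.0004,0,0,0,1,-0.024,0,-0.0004,0,0,0,1,-0.015,0,-0.0003,0,0,0,1]'

```text
time: 12.8
ee_pos: [0.4711, 0.1075, 0.0618]
eef_rot: [0.506, -0.495, 0.494, -0.505]
ft_force: [0.3, 0.4, -2.0]
opening: 0.526
```

Run:
```python
from pl import *
st(); plan([(*rw(0,128),.0605,.0246,1,4)])
```

```text
t12.80 pos [0.4711 0.1075 0.0618] rack [ -1.9 103.6] yaw 0.022 down [-0.001  0.001 -1.   ] F [ 0.3  0.4 -2. ] M [-0.01  0.08 -0.02] op 0.526
[-0.0061, 0.0003, 0.0005, 0, -0, -0, 1, -0.0061, 0.0003, 0.0005, 0, -0, -0, 1, -0.0061, 0.0003, 0.0005, 0, -0, -0, 1, -0.0061, 0.0003, 0.0005, 0, -0, -0, 1]
max 0.0061 0.0 t 12.8
```

Request:
drive_tool --plan '[-0.008,0,0.0005,0,0,0,1,-0.007,0,0.0005,0,0,0,1,-0.004,0.0005,0.0005,0,0,0,1,-0.003,0.0005,0,0,0,0,1,-0.002,0,0,0,0,0,1]'

```text
time: 13.42
ee_pos: [0.4724, 0.1323, 0.0606]
eef_rot: [0.506, -0.495, 0.494, -0.505]
ft_force: [-0.6, 1.2, -1.2]
opening: 0.527
```

Request:
drive_tool --plan '[-0.002,0,0,0,0,0,1,-0.001,0,0,0,0,0,1]'

```text
time: 13.68
ee_pos: [0.4724, 0.1353, 0.0606]
eef_rot: [0.505, -0.495, 0.494, -0.505]
ft_force: [-0.6, -0.4, -1.1]
opening: 0.528
```

Request:
drive_tool --plan '[-0.001,0,0,0,0,0,1,-0.001,0,0,0,0,0,1]'

```text
time: 13.92
ee_pos: [0.4725, 0.1363, 0.0608]
eef_rot: [0.506, -0.494, 0.495, -0.505]
ft_force: [-0.1, -8.7, 0.8]
opening: 0.529
```

Request:
drive_tool --plan '[0.0003,0.0015,0,0,0,0,1,0,0.001,0,0,0,0,1,0,0,0,0,0,0,0,0,0,0,0,0,0,-0.4,0,0,0,0,0,0,-0.4]'

```text
time: 14.55
ee_pos: [0.4729, 0.136, 0.0596]
eef_rot: [0.505, -0.494, 0.495, -0.505]
ft_force: [0.0, 0.1, 0.0]
opening: 0.694
```

Request:
drive_tool --plan '[0,0,0,0,0,0,-0.4,0,-0.02,0,0,0,0,-0.4,0,-0.04,0,0,0,0,-0.4,0,-0.03,0,0,0,0,-0.4]'

```text
time: 15.05
ee_pos: [0.472, 0.1362, 0.1499]
eef_rot: [0.507, -0.496, 0.494, -0.504]
ft_force: [-0.0, -0.4, -0.2]
opening: 0.698
```

Run:
```python
from pl import *
st(); g=glasses(); plan([(*rw(10,-50),.14,.0246,-1,4),(.5123,-.231,.12,.0246,-1,5)])
```

```text
t15.05 pos [0.472  0.1362 0.1499] rack [ -0.4 132.3] yaw 0.021 down [-0.005 -0.001 -1.   ] F [-0.  -0.4 -0.2] M [-0.    0.05  0.01] op 0.698
glass [ 0.5126 -0.2307] rack [  31.2 -235.6] 167
glass [ 0.4477 -0.2674] rack [ -34.6 -270.6] 168
[0.0456, 0.0033, 0.0024, -0, -0, 0, -1, 0.0456, 0.0033, 0.0024, -0, -0, 0, -1, 0.0456, 0.0033, 0.0023, -0, -0, 0, -1, 0.0456, 0.0033, 0.0023, -0, -0, 0, -1, 0.0372, 0.004, 0.0042, -0, -0, -0, -1]
[0.0372, 0.004, 0.0042, -0, -0, -0, -1, 0.0372, 0.004, 0.0042, -0, -0, -0, -1, 0.0372, 0.004, 0.0042, -0, -0, -0, -1, 0.0372, 0.004, 0.0042, -0, -0, -0, -1]
max 0.0456 0.0 t 15.1
```

Request:
drive_tool --plan '[0.045,0.003,0.002,0,0,0,-1,0.045,0.003,0.002,0,0,0,-1,0.045,0.003,0.002,0,0,0,-1,0.045,0.003,0.002,0,0,0,-1,0.037,0.004,0.004,0,0,0,-1]'

```text
time: 15.72
ee_pos: [0.491, -0.0843, 0.1372]
eef_rot: [-0.506, 0.492, -0.495, 0.508]
ft_force: [0.7, 1.9, -0.4]
opening: 0.998
```

Request:
drive_tool --plan '[0.037,0.004,0.004,0,0,0,-1,0.037,0.004,0.004,0,0,0,-1,0.037,0.004,0.004,0,0,0,-1,0.02,0.004,0.003,0,0,0,-1]'

```text
time: 16.23
ee_pos: [0.5094, -0.2203, 0.1191]
eef_rot: [-0.505, 0.493, -0.495, 0.507]
ft_force: [0.2, 0.8, 0.0]
opening: 0.998
```

Run:
```python
from pl import *
st(); g=glasses(); plan([(.5126,-.2307,.085,.0246,-1,2),(.5126,-.2307,.058,.0246,-1,2)])
```

```text
t16.23 pos [ 0.5094 -0.2203  0.1191] rack [  28.3 -225. ] yaw 0.025 down [ 0.004  0.    -1.   ] F [0.2 0.8 0. ] M [0.01 0.08 0.02] op 0.998
[0.0045, 0.0168, 0.0013, -0.1, -0, 0, -1, 0.0045, 0.0168, 0.0013, -0.1, -0, 0, -1, 0, 0.0135, 0, -0, 0, -0, -1, 0, 0.0135, 0, -0, 0, -0, -1]
max 0.0168 0.1 t 16.275
```

Request:
drive_tool --plan '[0.005,0.01,0.0013,-0.1,0,0,-0.5,0.005,0.012,0.0013,-0.1,0,0,-0.5,0,0.016,0,0,0,0,-0.5,0,0.014,0,0,0,0,-0.5,0,0.008,0,0,0,0,-0.5]'

```text
time: 16.9
ee_pos: [0.5126, -0.2285, 0.0545]
eef_rot: [-0.507, 0.494, -0.492, 0.507]
ft_force: [-1.0, 0.0, -0.1]
opening: 0.753
```

Request:
drive_tool --plan '[0,0,0,0,0,0,1,0,0,0,0,0,0,1,0,0,0,0,0,0,1,0,0,0,0,0,0,1]'

```text
time: 17.4
ee_pos: [0.5127, -0.2282, 0.0547]
eef_rot: [-0.507, 0.494, -0.492, 0.507]
ft_force: [0.4, -0.4, -1.9]
opening: 0.526
```

Request:
drive_tool --plan '[0,-0.003,0,0,0,0,1,0,-0.002,0,0,0,0,1]'

```text
time: 17.65
ee_pos: [0.5127, -0.2282, 0.0601]
eef_rot: [-0.507, 0.494, -0.492, 0.507]
ft_force: [0.6, -0.4, -1.9]
opening: 0.525
```

Run:
```python
from pl import *
st(); plan([(*rw(12,-150),.0595,.0246,1,4),(*rw(0,-85),.0595,.0246,1,4)])
```

```text
t17.65 pos [ 0.5127 -0.2282  0.0601] rack [  31.4 -233.1] yaw 0.028 down [-0.001  0.001 -1.   ] F [ 0.6 -0.4 -1.9] M [-0.08  0.1   0.02] op 0.525
[-0.0208, 0.0002, -0.0048, 0, 0, -0, 1, -0.0208, 0.0002, -0.0048, 0, 0, -0, 1, -0.0208, 0.0002, -0.0048, 0, 0, -0, 1, -0.0208, 0.0002, -0.0048, 0, 0, -0, 1, -0.0162, -0, -0.003, 0, -0, 0, 1]
[-0.0162, -0, -0.003, 0, -0, 0, 1, -0.0162, -0, -0.003, 0, -0, 0, 1, -0.0162, -0, -0.003, 0, -0, 0, 1]
max 0.0208 0.0 t 17.65
```

Request:
drive_tool --plan '[-0.021,0,-0.005,0,0,0,1,-0.021,0,-0.005,0,0,0,1,-0.021,0,-0.005,0,0,0,1,-0.021,0,-0.005,0,0,0,1,-0.016,0,-0.003,0,0,0,1]'

```text
time: 18.27
ee_pos: [0.486, -0.1248, 0.0609]
eef_rot: [-0.506, 0.493, -0.493, 0.507]
ft_force: [0.9, -0.1, -1.4]
opening: 0.525
```

Request:
drive_tool --plan '[-0.016,0,-0.003,0,0,0,1,-0.016,0,-0.003,0,0,0,1,-0.012,0,-0.003,0,0,0,1]'

```text
time: 18.65
ee_pos: [0.4753, -0.0777, 0.061]
eef_rot: [-0.507, 0.493, -0.493, 0.507]
ft_force: [0.3, -0.7, -1.7]
opening: 0.524
```

Run:
```python
from pl import *
st(); plan([(*rw(0,-70),.060,.0246,1,1),(*rw(0,30),.0595,.0246,1,5),(*rw(0,70),.0595,.0246,1,3)])
```

```text
t18.65 pos [ 0.4753 -0.0777  0.061 ] rack [ -2.3 -81.7] yaw 0.027 down [ 0.001  0.    -1.   ] F [ 0.3 -0.7 -1.7] M [-0.09  0.05 -0.04] op 0.524
[-0.0117, 0.001, 0.0023, -0, 0.1, -0, 1, -0.02, 0.0001, -0, -0, 0, -0, 1, -0.02, 0.0001, -0, -0, 0, -0, 1, -0.02, 0.0001, -0, -0, 0, -0, 1, -0.02, 0.0001, -0, -0, 0, -0, 1]
[-0.02, 0.0001, -0, -0, 0, -0, 1, -0.0133, 0, 0, -0, 0, -0, 1, -0.0133, 0, 0, -0, 0, -0, 1, -0.0133, 0, 0, -0, 0, -0, 1]
max 0.02 0.1 t 18.65
```

Request:
drive_tool --plan '[-0.012,0.001,0.0023,0,0,0,1,-0.021,0,-0.0003,0,0,0,1,-0.021,0,-0.0003,0,0,0,1,-0.021,0,-0.0003,0,0,0,1,-0.021,0,-0.0003,0,0,0,1]'

```text
time: 19.27
ee_pos: [0.475, 0.0222, 0.0598]
eef_rot: [-0.506, 0.493, -0.494, 0.507]
ft_force: [-0.2, 0.6, -1.8]
opening: 0.528
```

Run:
```python
from pl import *
st(); plan([(*rw(0,80),.0595,.0246,1,5)])
```

```text
t19.27 pos [0.475  0.0222 0.0598] rack [-0.1 18.2] yaw 0.025 down [ 0.002 -0.    -1.   ] F [-0.2  0.6 -1.8] M [-0.04  0.09 -0.05] op 0.528
[-0.0124, 0.0001, 0, -0, 0, 0, 1, -0.0124, 0.0001, 0, -0, 0, 0, 1, -0.0124, 0.0001, 0, -0, 0, 0, 1, -0.0124, 0.0001, 0, -0, 0, 0, 1, -0.0124, 0.0001, 0, -0, 0, 0, 1]
max 0.0124 0.0 t 19.275
```

Request:
drive_tool --plan '[-0.017,0,-0.0003,0,0,0,1,-0.017,0,-0.0003,0,0,0,1,-0.017,0,-0.0003,0,0,0,1,-0.008,0,0,0,0,0,1,-0.002,0,0,0,0,0,1]'

```text
time: 19.9
ee_pos: [0.4733, 0.0873, 0.0595]
eef_rot: [-0.506, 0.492, -0.494, 0.507]
ft_force: [-0.2, -0.7, -1.4]
opening: 0.526
```

Request:
drive_tool --plan '[-0.003,0,0,0,0,0,1,-0.002,0,0,0,0,0,1,-0.001,0,0,0,0,0,1]'

```text
time: 20.27
ee_pos: [0.4735, 0.0929, 0.0594]
eef_rot: [-0.505, 0.493, -0.495, 0.507]
ft_force: [0.7, 0.1, -1.6]
opening: 0.527
```

Request:
drive_tool --plan '[-0.0015,0,0,0,0,0,1,-0.001,0,0,0,0,0,1]'

```text
time: 20.52
ee_pos: [0.4738, 0.0943, 0.0595]
eef_rot: [-0.506, 0.492, -0.496, 0.507]
ft_force: [0.1, -7.9, -1.5]
opening: 0.528
```

Contact. Lower about 4.5 mm, release and rise.

Request:
drive_tool --plan '[0.0003,0.0025,0,0,0,0,1,0,0.002,0,0,0,0,1,0,0,0,0,0,0,0,0,0,0,0,0,0,-0.4,0,0,0,0,0,0,-0.4]'

```text
time: 21.15
ee_pos: [0.4743, 0.0939, 0.0567]
eef_rot: [-0.505, 0.492, -0.496, 0.507]
ft_force: [0.9, 0.5, 1.4]
opening: 0.693
```

Request:
drive_tool --plan '[0,0,0,0,0,0,-0.4,0,-0.02,0,0,0,0,-0.4,0,-0.04,0,0,0,0,-0.4,0,-0.03,0,0,0,0,-0.4]'

```text
time: 21.65
ee_pos: [0.4727, 0.0943, 0.1468]
eef_rot: [0.506, -0.493, 0.494, -0.506]
ft_force: [0.1, 0.1, 0.1]
opening: 0.7
```

Run:
```python
from pl import *
st(); g=glasses(); plan([(*rw(-5,-70),.14,.0246,-1,4),(.4477,-.2674,.12,.0246,-1,5)])
```

```text
t21.65 pos [0.4727 0.0943 0.1468] rack [-0.7 90.3] yaw 0.024 down [ 0.    -0.002 -1.   ] F [0.1 0.1 0.1] M [-0.08  0.05 -0.06] op 0.700
glass [ 0.4476 -0.2673] rack [ -34.6 -270.5] 167
[0.0401, 0.0026, -0.0014, -0.1, -0, 0, -1, 0.0401, 0.0026, -0.0014, -0.1, -0, 0, -1, 0.0401, 0.0025, -0.0014, -0.1, -0, 0, -1, 0.0401, 0.0025, -0.0014, -0.1, -0, 0, -1, 0.0401, 0.004, -0.0059, -0, 0, -0, -1]
[0.0401, 0.004, -0.0059, -0, 0, -0, -1, 0.0401, 0.004, -0.0059, -0, 0, -0, -1, 0.0401, 0.004, -0.0059, -0, 0, -0, -1, 0.0401, 0.004, -0.0059, -0, 0, -0, -1]
max 0.0401 0.1 t 21.7
```

Request:
drive_tool --plan '[0.04,0.0025,-0.0014,0,0,0,-1,0.04,0.0025,-0.0014,0,0,0,-1,0.04,0.0025,-0.0014,0,0,0,-1,0.04,0.0025,-0.0014,0,0,0,-1,0.04,0.004,-0.006,0,0,0,-1]'

```text
time: 22.32
ee_pos: [0.4678, -0.1092, 0.1358]
eef_rot: [-0.506, 0.49, -0.495, 0.509]
ft_force: [0.0, 0.2, -0.4]
opening: 0.997
```

Request:
drive_tool --plan '[0.04,0.004,-0.006,0,0,0,-1,0.04,0.004,-0.006,0,0,0,-1,0.04,0.004,-0.006,0,0,0,-1,0.03,0.004,-0.005,0,0,0,-1]'

```text
time: 22.82
ee_pos: [0.4479, -0.2651, 0.1175]
eef_rot: [-0.505, 0.491, -0.495, 0.509]
ft_force: [0.1, -0.2, 0.4]
opening: 0.998
```

Run:
```python
from pl import *
st(); g=glasses(); plan([(.4477,-.2675,.085,.0246,-1,2),(.4477,-.2675,.058,.0246,-1,2)])
```

```text
t22.82 pos [ 0.4479 -0.2651  0.1175] rack [ -34.4 -268.4] yaw 0.029 down [ 0.007 -0.    -1.   ] F [ 0.1 -0.2  0.4] M [-0.08  0.06  0.01] op 0.998
[-0.0003, 0.016, -0, -0.2, 0.1, 0, -1, -0.0003, 0.016, 0, -0.2, 0.1, 0, -1, 0, 0.0135, -0, -0, -0, -0, -1, 0, 0.0135, -0, -0, -0, -0, -1]
max 0.016 0.2 t 22.875
```

Request:
drive_tool --plan '[0,0.016,0,-0.2,0.1,0,-0.6,0,0.016,0,-0.2,0.1,0,-0.6,0,0.014,0,0,0,0,-0.6,0,0.01,0,0,0,0,-0.6,0,0,0,0,0,0,-0.6]'

```text
time: 23.5
ee_pos: [0.4474, -0.268, 0.0576]
eef_rot: [0.506, -0.495, 0.494, -0.505]
ft_force: [0.9, -0.6, -0.8]
opening: 0.797
```

Request:
drive_tool --plan '[0,0,0,0,0,0,1,0,0,0,0,0,0,1,0,0,0,0,0,0,1,0,0,0,0,0,0,1]'

```text
time: 24.0
ee_pos: [0.4478, -0.2682, 0.0586]
eef_rot: [0.506, -0.494, 0.495, -0.505]
ft_force: [-0.1, -0.1, -2.0]
opening: 0.524
```

Request:
drive_tool --plan '[0,-0.002,0,0,0,0,1,0,-0.001,0,0,0,0,1]'

```text
time: 24.25
ee_pos: [0.4477, -0.2681, 0.0618]
eef_rot: [0.506, -0.494, 0.495, -0.505]
ft_force: [-0.2, -1.0, -1.6]
opening: 0.53
```

Run:
```python
from pl import *
st(); plan([(*rw(-15,-170),.0605,.0246,1,5),(*rw(0,-90),.0605,.0246,1,5)])
```

```text
t24.25 pos [ 0.4477 -0.2681  0.0618] rack [ -34.6 -271.3] yaw 0.022 down [ 0.    -0.001 -1.   ] F [-0.2 -1.  -1.6] M [-0.1   0.1  -0.04] op 0.530
[-0.0203, 0.0002, 0.0039, -0, -0, 0, 1, -0.0203, 0.0002, 0.0039, -0, -0, 0, 1, -0.0203, 0.0002, 0.0039, -0, -0, 0, 1, -0.0203, 0.0002, 0.0039, -0, -0, 0, 1, -0.0203, 0.0002, 0.0039, -0, -0, 0, 1]
[-0.016, 0, 0.003, -0, 0, -0, 1, -0.016, 0, 0.003, -0, 0, -0, 1, -0.016, 0, 0.003, -0, 0, -0, 1, -0.016, 0, 0.003, -0, 0, -0, 1, -0.016, 0, 0.003, -0, 0, -0, 1]
max 0.0203 0.0 t 24.25
```

Request:
drive_tool --plan '[-0.02,0,0.004,0,0,0,1,-0.02,0,0.004,0,0,0,1,-0.02,0,0.004,0,0,0,1,-0.02,0,0.004,0,0,0,1,-0.02,0,0.004,0,0,0,1]'

```text
time: 24.88
ee_pos: [0.4659, -0.1596, 0.0616]
eef_rot: [0.506, -0.494, 0.494, -0.505]
ft_force: [-0.3, 0.0, -1.3]
opening: 0.526
```

Request:
drive_tool --plan '[-0.016,0,0.003,0,0,0,1,-0.016,0,0.003,0,0,0,1,-0.016,0,0.002,0,0,0,1,-0.014,0,0.002,0,0,0,1,-0.008,0,0.002,0,0,0,1]'

```text
time: 25.5
ee_pos: [0.4766, -0.0825, 0.0617]
eef_rot: [0.506, -0.494, 0.494, -0.506]
ft_force: [-0.1, -0.3, -1.2]
opening: 0.53
```

Run:
```python
from pl import *
st(); plan([(*rw(0,-70),.060,.0246,1,1),(*rw(0,20),.0605,.0246,1,5)])
```

```text
t25.50 pos [ 0.4766 -0.0825  0.0617] rack [ -1.1 -86.5] yaw 0.025 down [-0.001  0.    -1.   ] F [-0.1 -0.3 -1.2] M [-0.    0.06 -0.06] op 0.530
[-0.0165, 0.0017, 0.0011, 0, 0, -0, 1, -0.018, -0.0001, 0, -0, 0, 0, 1, -0.018, -0.0001, 0, -0, 0, 0, 1, -0.018, -0.0001, 0, -0, 0, 0, 1, -0.018, -0.0001, 0, -0, 0, 0, 1]
[-0.018, -0.0001, 0, -0, 0, 0, 1]
max 0.018 0.0 t 25.5
```

Request:
drive_tool --plan '[-0.02,0,0.001,0,0,0,1,-0.02,0,-0.0003,0,0,0,1,-0.02,0,-0.0003,0,0,0,1,-0.02,0,-0.0003,0,0,0,1,-0.018,0,-0.0003,0,0,0,1]'

```text
time: 26.12
ee_pos: [0.475, 0.0181, 0.0617]
eef_rot: [-0.505, 0.494, -0.495, 0.505]
ft_force: [-0.0, -0.3, -2.0]
opening: 0.53
```

Run:
```python
from pl import *
st(); plan([(*rw(0,34),.0605,.0246,1,3)])
```

```text
t26.12 pos [0.475  0.0181 0.0617] rack [-0.3 14.1] yaw 0.022 down [ 0.001 -0.001 -1.   ] F [-0.  -0.3 -2. ] M [-0.05  0.12 -0.03] op 0.530
[-0.0066, 0.0004, 0.0001, -0, -0.1, 0, 1, -0.0066, 0.0004, 0.0001, -0, -0.1, 0, 1, -0.0066, 0.0004, 0.0001, -0, -0.1, 0, 1]
max 0.0066 0.1 t 26.125
```

Request:
drive_tool --plan '[-0.009,0,0,0,0,0,1,-0.007,0,0,0,0,0,1,-0.004,0,0,0,0,0,1,-0.002,0,0,0,0,0,1]'

```text
time: 26.62
ee_pos: [0.4748, 0.041, 0.0617]
eef_rot: [0.505, -0.494, 0.495, -0.505]
ft_force: [0.1, 0.3, -1.3]
opening: 0.526
```

Request:
drive_tool --plan '[-0.002,0,0,0,0,0,1,-0.001,0,0,0,0,0,1]'

```text
time: 26.88
ee_pos: [0.475, 0.0432, 0.0617]
eef_rot: [0.506, -0.494, 0.495, -0.505]
ft_force: [-0.3, -6.0, -2.4]
opening: 0.524
```

Request:
drive_tool --plan '[-0.0015,0,0,0,0,0,1,-0.001,0,0,0,0,0,1]'

```text
time: 27.12
ee_pos: [0.4753, 0.0439, 0.0618]
eef_rot: [0.506, -0.493, 0.496, -0.504]
ft_force: [-0.2, -8.1, -1.0]
opening: 0.529
```

Request:
drive_tool --plan '[0.0003,0.002,0,0,0,0,1,0,0.0015,0,0,0,0,1,-0.001,0,0,0,0,0,1,-0.001,0,0,0,0,0,1]'

```text
time: 27.62
ee_pos: [0.4758, 0.0439, 0.0586]
eef_rot: [0.507, -0.492, 0.497, -0.504]
ft_force: [-0.5, -11.5, 0.2]
opening: 0.533
```

Request:
drive_tool --plan '[0,0,0,0,0,0,0,0,0,0,0,0,0,-0.4,0,0,0,0,0,0,-0.4,0,0,0,0,0,0,-0.4]'

```text
time: 28.12
ee_pos: [0.4759, 0.0443, 0.0586]
eef_rot: [0.507, -0.492, 0.497, -0.504]
ft_force: [0.6, 0.5, 0.8]
opening: 0.699
```

Request:
drive_tool --plan '[0,-0.02,0,0,0,0,-0.4,0,-0.04,0,0,0,0,-0.4,0,-0.03,0,0,0,0,-0.4,0.02,0,0,0,0,0,-0.4,0.02,0,0,0,0,0,-0.4]'

```text
time: 28.75
ee_pos: [0.4763, 0.0058, 0.1519]
eef_rot: [0.507, -0.491, 0.496, -0.505]
ft_force: [-0.7, 0.1, -0.5]
opening: 0.699
```

Request:
drive_tool --plan '[0.05,0,0,0,0,0,1,0.05,0,0,0,0,0,1,0.03,0,0,0,0,0,1]'

```text
time: 29.12
ee_pos: [0.4795, -0.1267, 0.1531]
eef_rot: [0.507, -0.491, 0.496, -0.506]
ft_force: [-0.1, -0.6, -0.2]
opening: 0.384
```

Run:
```python
from pl import *
st(); snap('top','l1.png'); snap('scene','s1.png'); g=glasses()
a=cv2.imread('pics/l1.png')[195:250,225:345]; a=cv2.resize(a,None,fx=6,fy=6,interpolation=cv2.INTER_CUBIC)
b=cv2.imread('pics/s1.png')[165:235,230:350]; b=cv2.resize(b,None,fx=3.8,fy=3.8,interpolation=cv2.INTER_CUBIC)
o=np.zeros((600,720,3),np.uint8); o[:330,:720]=a; o[330:330+266,:456]=b; cv2.imwrite('pics/c3.png',o)
```

```text
t29.12 pos [ 0.4795 -0.1267  0.1531] rack [   0.7 -130.7] yaw 0.027 down [ 0.004 -0.006 -1.   ] F [-0.1 -0.6 -0.2] M [-0.06  0.07  0.03] op 0.384
```

View pics/c3.png

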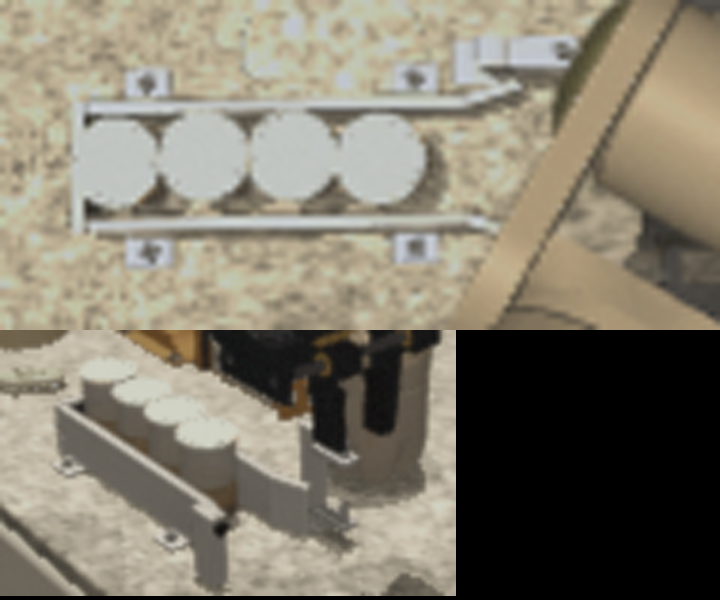

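Crop: all four lids sit in the lane at crop (118,162), (203,157), (293,155) and (381,159), touching each other and the end stop. Next is a gentle push with closed fingers to seat the row.

Run:
```python
from pl import *
st(); plan([(*rw(0,-80),.10,.0246,1,2),(*rw(0,-40),.05,.0246,1,3),(*rw(0,-4),.05,.0246,1,3)])
```

```text
t29.27 pos [ 0.4795 -0.1255  0.153 ] rack [   0.7 -129.6] yaw 0.026 down [ 0.004 -0.006 -1.   ] F [-0.3  0.2  0.2] M [-0.02  0.06  0.03] op 0.245
[-0.0249, 0.0263, -0.0004, -0.1, 0, 0.2, 1, -0.0249, 0.0264, -0.0004, -0.1, 0, 0.2, 1, -0.0133, 0.0167, 0, 0, -0, 0, 1, -0.0133, 0.0167, 0, 0, -0, 0, 1, -0.0133, 0.0167, 0, 0, -0, 0, 1]
[-0.012, 0, -0, 0, -0, 0, 1, -0.012, 0, -0, 0, -0, 0, 1, -0.012, 0, -0, 0, -0, 0, 1]
max 0.0264 0.2 t 29.275
```

Request:
drive_tool --plan '[-0.025,0.025,0,-0.1,0,0.2,1,-0.025,0.025,0,-0.1,0,0.2,1,-0.013,0.017,0,0,0,0,1,-0.013,0.017,0,0,0,0,1,-0.013,0.013,0,0,0,0,1]'

```text
time: 29.9
ee_pos: [0.4766, -0.0284, 0.054]
eef_rot: [-0.506, 0.493, -0.492, 0.508]
ft_force: [-0.0, -1.1, -0.4]
opening: 0.004
```

Request:
drive_tool --plan '[0,0,0,0,0,0,1,-0.01,0,0,0,0,0,1,-0.01,0,0,0,0,0,1,0,0,0,0,0,0,1]'

```text
time: 30.4
ee_pos: [0.4756, -0.0049, 0.055]
eef_rot: [-0.507, 0.492, -0.492, 0.509]
ft_force: [0.7, -0.6, 0.2]
opening: 0.006
```

Run:
```python
from pl import *
st()
```

```text
t30.40 pos [ 0.4756 -0.0049  0.055 ] rack [-0.2 -8.9] yaw 0.033 down [ 0.002  0.002 -1.   ] F [ 0.7 -0.6  0.2] M [-0.09  0.01  0.04] op 0.006
```

Request:
drive_tool --plan '[-0.006,0.002,0,0,0,0,1,-0.005,0.002,0,0,0,0,1,-0.003,0,0,0,0,0,1,-0.002,0,0,0,0,0,1]'

```text
time: 30.9
ee_pos: [0.4752, 0.0117, 0.051]
eef_rot: [-0.507, 0.492, -0.492, 0.509]
ft_force: [-0.9, -0.1, 0.0]
opening: 0.003
```

Request:
drive_tool --plan '[-0.002,0,0,0,0,0,1,-0.001,0,0,0,0,0,1,-0.001,0,0,0,0,0,1]'

```text
time: 31.28
ee_pos: [0.4761, 0.0141, 0.0513]
eef_rot: [-0.507, 0.49, -0.493, 0.509]
ft_force: [-0.1, -7.4, -0.4]
opening: 0.006
```

Contact at 7 N, so the row is solid. Back out and go to the gate.

Run:
```python
from pl import *
st(); y=-np.pi/2+.0
plan([(*rw(0,-20),.06,.0246,1,1),(*rw(0,-60),.17,.0246,0,3),(.478,-.30,.22,y*.6,-0.5,6),(.482,-.417,.19,y,-.5,5)])
```

```text
t31.27 pos [0.4761 0.0141 0.0513] rack [ 0.8 10. ] yaw 0.032 down [ 0.005 -0.001 -1.   ] F [-0.1 -7.4 -0.4] M [-1.24 -0.   -0.09] op 0.006
[0.0301, -0.0086, -0.001, -0.3, 0.4, 0.1, 1, 0.0133, -0.0367, 0, 0, -0, 0, 0, 0.0133, -0.0367, 0, 0, -0, 0, 0, 0.0133, -0.0367, 0, 0, -0, 0, 0, 0.0407, -0.0083, -0.0008, 0, 9.2, 0, -0.5]
[0.0403, -0.0083, 0.0057, 0, 9.2, 0, -0.5, 0.0388, -0.0083, 0.0121, 0, 9.2, 0, -0.5, 0.0364, -0.0083, 0.0182, 0, 9.2, 0, -0.5, 0.033, -0.0083, 0.0238, 0, 9.2, 0, -0.5, 0.0288, -0.0083, 0.0287, 0, 9.2, 0, -0.5]
[0.0131, 0.006, 0.0194, -0, 7.2, 0, -0.5, 0.0106, 0.006, 0.0209, -0, 7.2, 0, -0.5, 0.0079, 0.006, 0.0221, -0, 7.2, 0, -0.5, 0.005, 0.006, 0.0229, -0, 7.2, 0, -0.5, 0.0021, 0.006, 0.0233, -0, 7.2, 0, -0.5]
max 0.0407 9.2 t 31.275
```

Request:
drive_tool --plan '[0.03,-0.009,-0.001,-0.3,0.4,0.1,1,0.013,-0.037,0,0,0,0,1,0.013,-0.037,0,0,0,0,1,0.013,-0.037,0,0,0,0,0,0.04,-0.008,-0.001,0,9.2,0,-0.5]'

```text
time: 31.9
ee_pos: [0.4766, -0.096, 0.1827]
eef_rot: [-0.465, 0.534, -0.532, 0.464]
ft_force: [-0.2, -0.1, -1.2]
opening: 0.204
```

Request:
drive_tool --plan '[0.04,-0.008,0.006,0,9.2,0,-0.5,0.039,-0.008,0.012,0,9.2,0,-0.5,0.036,-0.008,0.018,0,9.2,0,-0.5,0.033,-0.008,0.024,0,9.2,0,-0.5,0.029,-0.008,0.029,0,9.2,0,-0.5]'

```text
time: 32.52
ee_pos: [0.4752, -0.305, 0.2242]
eef_rot: [-0.211, 0.676, -0.674, 0.21]
ft_force: [0.6, 0.0, 0.6]
opening: 0.749
```

Run:
```python
from pl import *
st(); snap('top','l2.png',(215,195,465,255),3.2); y=-np.pi/2
plan([(.482,-.417,.18,y,-.5,5)])
```

```text
t32.52 pos [ 0.4752 -0.305   0.2242] rack [  -8.  -308.9] yaw -0.966 down [-0.002  0.003 -1.   ] F [0.6 0.  0.6] M [ 0.02  0.07 -0.01] op 0.749
[0.0109, 0.009, 0.0185, -0, 6.8, 0, -0.5, 0.0086, 0.009, 0.0197, -0, 6.8, 0, -0.5, 0.0062, 0.009, 0.0206, -0, 6.8, 0, -0.5, 0.0037, 0.009, 0.0212, -0, 6.8, 0, -0.5, 0.0012, 0.009, 0.0215, -0, 6.8, 0, -0.5]
max 0.0215 6.8 t 32.575
```

View pics/l2.png

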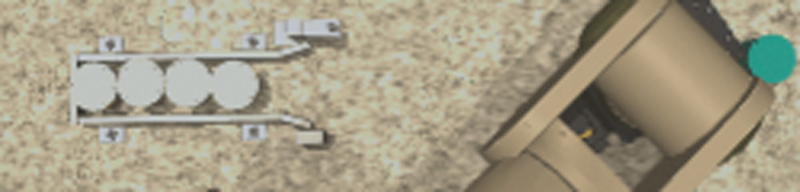

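The row stays intact at crop (97–235, 83). The gate is hidden under the arm, so I'll use the initial image for its tab.

Request:
drive_tool --plan '[0.011,0.006,0.018,0,6.8,0,-0.5,0.0086,0.006,0.02,0,6.8,0,-0.5,0.006,0.006,0.021,0,6.8,0,-0.5,0.0037,0.006,0.021,0,6.8,0,-0.5,0.001,0.006,0.017,0,6.8,0,-0.5]'

```text
time: 33.2
ee_pos: [0.4809, -0.4152, 0.1936]
eef_rot: [0.005, 0.708, -0.707, -0.006]
ft_force: [0.3, 0.5, 0.2]
opening: 0.75
```

Run:
```python
from pl import *
st()
print(onz('top',225+674.5/3.2-.35,190+97/3.2-.35,.126))
im=cv2.imread('pics/raw_top0.png'); g=im.min(2).astype(int)-(im.max(2).astype(int)-im.min(2))
print(g[206:240,420:442])
plan([(.482,-.417,.15,-np.pi/2,-.5,2),(.482,-.417,.105,-np.pi/2,-.5,3)])
snap('scene','s2.png',(370,200,470,320),5)
```

```text
t33.20 pos [ 0.4809 -0.4152  0.1936] rack [  -5.1 -419.2] yaw -1.587 down [-0.001  0.002 -1.   ] F [0.3 0.5 0.2] M [0.03 0.15 0.  ] op 0.750
[ 0.48310979 -0.41492957  0.126     ]
[[103 105 103  94  84  70  97 147 113  57  99 147 146 130 118 148 159 146
  141 137 116 104]
 [102  96 100  88  87  69  95 148 120  77  64  97 146 156 155 157 168 161
  157 151 144 142]
 [105 104 101 100 100  82  62  88 104  83  96  77 126 111 139 125 111 126
  137 136 138 161]
 [117 108  98  94 100 108  85  61  77  78  77  68 121 158 149 109 103 107
  105 109 101 109]
 [111 117 115  99 100 111 108  77  99  98  78 125 109 112 120 118 129 114
  102 103 104 103]
 [126 125 131 135 107  93  79  85  88  74  62 103  86 171 181 119 113 131
  120 108  95  86]
 [165 171 122 134 161 160 117  87  73  60  60 103  87 171 177 115 119 143
  157 144 134 112]
 [160 153 108 143 167 162 119  86  73  60  58 102  89 172 175 113  90 125
  159 152 126 109]
 [125 127  94 131 157 158 120  90  75  59  57 104  85  67  99 160 174 169
  125 107  97  93]
 [123 125  97 146 165 161 116  93  79  61  57  80  72  62  80 167 187 179
  151 114 
[... 1737 characters left out ...]
181 167 138 130 140
  160 141 114 105]
 [ 99  95  84 149 156 147 124  78  59  60  60  59 103 183 168 133 135 133
  127 126 109 103]
 [ 99 103  98  89  88  87  86  68  63  62  63  82 102 123 112 104 105 107
  123 129 128 110]
 [120 124 110 100  99 104 109 104  81  67  72 104 123 119 111 105  99 105
  115 110 124 141]
 [126 134 115  92  95 109 122 109  81  63  64  89 102 124 118 106 104 108
  109 108 136 154]
 [108 114 111 111 123 133 115 101  96  85  85  92  97 105 108 108 105 107
  108 119 129 111]]
[-0.0006, 0.0218, 0.0009, 0, -0.5, 0, -0.5, -0.0006, 0.0218, 0.0009, 0, -0.5, 0, -0.5, 0, 0.015, 0, 0, 0, -0, -0.5, 0, 0.015, 0, 0, 0, -0, -0.5, 0, 0.015, 0, 0, 0, -0, -0.5]
max 0.0218 0.5 t 33.2
```

View pics/s2.png

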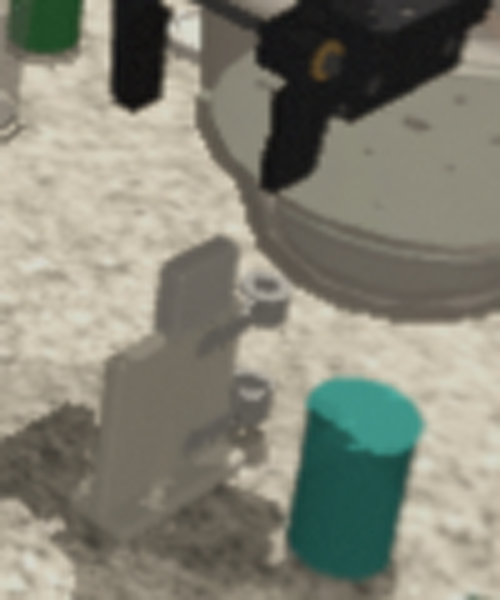

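Crop: the gate stands clear with the tab at (197,285) and knuckles at (265,290) and (250,400). Both fingers are above it on either side, and the turquoise decoy is lower than the fingertips will go.

Run:
```python
from pl import *
print(onz('top',436.1,219.6,.126), onz('top',433.5,210.6,.092), onz('top',433.5,235.5,.092))
plan([(.483,-.4157,.15,-np.pi/2-.025,-.5,2),(.483,-.4157,.106,-np.pi/2-.025,-.5,3)])
```

```text
[ 0.48425094 -0.41700566  0.126     ] [ 0.51365787 -0.41711107  0.092     ] [ 0.43510746 -0.41687909  0.092     ]
[-0.0013, 0.0213, -0.0005, 0.1, 0.1, 0, -0.5, -0.0013, 0.0213, -0.0005, 0.1, 0.1, 0, -0.5, -0, 0.0147, 0, 0, 0, 0, -0.5, -0, 0.0147, 0, 0, 0, 0, -0.5, -0, 0.0147, 0, 0, 0, 0, -0.5]
max 0.0213 0.1 t 33.25
```

Request:
drive_tool --plan '[-0.001,0.021,0.0005,0.1,0.1,0,-0.5,-0.0015,0.021,0,0.1,0.1,0,-0.5,0,0.016,0,0,0,0,-0.5,0,0.016,0,0,0,0,-0.5,0,0.012,0,0,0,0,-0.5]'

```text
time: 33.88
ee_pos: [0.4832, -0.4161, 0.1042]
eef_rot: [-0.006, -0.706, 0.708, 0.007]
ft_force: [0.7, -0.4, -0.7]
opening: 0.749
```

Run:
```python
from pl import *
st()
plan([(.4835,-.417,.103,-np.pi/2-.025,-.5,2)])
```

```text
t33.88 pos [ 0.4832 -0.4161  0.1042] rack [  -2.8 -420.2] yaw -1.589 down [-0.    -0.002 -1.   ] F [ 0.7 -0.4 -0.7] M [ 0.05  0.17 -0.02] op 0.749
[-0.0002, 0.0006, 0.0004, -0.1, 0.2, 0, -0.5, -0.0002, 0.0006, 0.0004, -0.1, 0.2, 0, -0.5]
max 0.0006 0.2 t 33.875
```

Good enough. Close on the tab.

Request:
drive_tool --plan '[0,0,0.0005,0,0.2,0,0.4,0,0,0,0,0,0,0.6,0,0,0,0,0,0,0.8,0,0,0,0,0,0,1,0,0,0,0,0,0,1]'

```text
time: 34.5
ee_pos: [0.4835, -0.417, 0.1051]
eef_rot: [-0.008, -0.706, 0.708, 0.007]
ft_force: [-0.1, 0.1, 0.4]
opening: 0.21
```

Request:
drive_tool --plan '[0,0,0,0,0,0,1,0,0,0,0,0,0,1,0,0,0,0,0,0,1]'

```text
time: 34.88
ee_pos: [0.4835, -0.417, 0.1052]
eef_rot: [-0.008, -0.706, 0.708, 0.007]
ft_force: [0.4, -0.7, 1.0]
opening: 0.154
```

Run:
```python
from pl import *
st()
```

```text
t34.88 pos [ 0.4835 -0.417   0.1052] rack [  -2.5 -421.1] yaw -1.592 down [ 0.001 -0.003 -1.   ] F [ 0.4 -0.7  1. ] M [-0.    0.16 -0.02] op 0.154
```

Request:
drive_tool --plan '[0,-0.005,0,0,0,0,1,0,-0.015,0,0,0,0,1,0,-0.015,0,0,0,0,1,0,-0.015,0,0,0,0,1,0,0,0,0,0,0,1]'

```text
time: 35.5
ee_pos: [0.4835, -0.4168, 0.1593]
eef_rot: [-0.008, -0.706, 0.708, 0.007]
ft_force: [-0.0, 0.7, -2.0]
opening: 0.155
```

Run:
```python
from pl import *
st(); plan([(*rw(6,-170),.155,-np.pi/2+.0246,1,10)])
```

```text
t35.50 pos [ 0.4835 -0.4168  0.1593] rack [  -2.5 -420.8] yaw -1.592 down [ 0.001 -0.004 -1.   ] F [-0.   0.7 -2. ] M [ 0.04  0.2  -0.07] op 0.155
[0.0003, 0.0003, -0.0251, -0, -0.3, -0, 1, 0.0002, 0.0003, -0.0251, -0, -0.3, -0, 1, 0.0001, 0.0004, -0.0251, -0, -0.3, -0, 1, -0, 0.0004, -0.0251, -0, -0.3, -0, 1, -0.0002, 0.0004, -0.0251, -0, -0.3, -0, 1]
[-0.0003, 0.0004, -0.0251, -0, -0.3, -0, 1, -0.0004, 0.0004, -0.0251, -0, -0.3, -0, 1, -0.0005, 0.0004, -0.0251, -0, -0.3, -0, 1, -0.0006, 0.0004, -0.0251, -0, -0.3, -0, 1, -0.0007, 0.0004, -0.0251, -0, -0.3, -0, 1]
max 0.0251 0.3 t 35.5
```

Request:
drive_tool --plan '[0,0,-0.02,0,-0.3,0,1,0,0,-0.025,0,-0.3,0,1,0,0,-0.025,0,-0.3,0,1,0,0,-0.025,0,-0.3,0,1,0,0,-0.025,0,-0.3,0,1]'

```text
time: 36.12
ee_pos: [0.4838, -0.2944, 0.1575]
eef_rot: [0.001, -0.706, 0.708, -0.001]
ft_force: [0.0, 0.3, -2.6]
opening: 0.156
```

Request:
drive_tool --plan '[0,0,-0.025,0,-0.3,0,1,0,0,-0.025,0,-0.3,0,1,0,0,-0.025,0,-0.3,0,1,0,0,-0.02,0,-0.3,0,1,0,0,-0.01,0,0,0,1]'

```text
time: 36.75
ee_pos: [0.4819, -0.1835, 0.1568]
eef_rot: [0.01, -0.707, 0.708, -0.009]
ft_force: [0.4, -0.5, -2.6]
opening: 0.16
```

Run:
```python
from pl import *
st(); plan([(*rw(6,-150),.136,-np.pi/2+.0246,1,3)])
```

```text
t36.75 pos [ 0.4819 -0.1835  0.1568] rack [   1.7 -187.6] yaw -1.545 down [-0.001 -0.001 -1.   ] F [ 0.4 -0.5 -2.6] M [-0.03  0.12  0.01] op 0.160
[-0.0015, 0.0069, -0.0125, -0, 0, 0, 1, -0.0015, 0.0069, -0.0125, -0, 0, 0, 1, -0.0015, 0.0069, -0.0125, -0, 0, 0, 1]
max 0.0125 0.0 t 36.75
```

Request:
drive_tool --plan '[-0.0015,0.007,-0.015,0,0,0,1,-0.0015,0.007,-0.015,0,0,0,1,-0.001,0.006,-0.013,0,0,0,1,0,0,0,0,0,0,1,0,0,0,0,0,0,1]'

```text
time: 37.38
ee_pos: [0.4851, -0.1378, 0.1348]
eef_rot: [0.01, -0.706, 0.708, -0.008]
ft_force: [-0.1, 0.5, -1.7]
opening: 0.156
```

```bash
cat > look.py <<'E'
from pl import *
import sys
from fit import draw,GATE,RACK,box,circ
f=sys.argv[1]; st(); s=observe(); z0=s['ee_pos'][2]-.1052
zz=R.from_quat(s['eef_rot']).as_matrix()[:,2]; yaw=np.arctan2(zz[1],zz[0])+np.pi/2
pg=[s['ee_pos'][0],s['ee_pos'][1],yaw]
lift=lambda M:[(a+[0,0,z0],b+[0,0,z0]) for a,b in M]
print('gate rack',wr(*pg[:2]),'yaw-rack %.4f'%(yaw-RK[2]),'z0 %.4f'%z0)
snap('top',f+'t.png'); snap('scene',f+'s.png')
R2=circ(56,-55,20,4)+circ(56,-55,32,4)+circ(56,-55,76,4)+circ(56,-55,88,4)+box(50,62,-61,-26,70,76)+box(48,64,-26,-10,0,90)
G2=lift(circ(50,0,86,11.5)+circ(50,0,70,11.5)+circ(50,0,30,11.5)+circ(50,0,14,11.5)+circ(50,0,86,6)+circ(50,0,30,6)+box(-50,32,-5,5,10,92))
c=(285,180,365,240) if len(sys.argv)<3 else eval(sys.argv[2])
im=cv2.imread(f'pics/{f}s.png'); k=800//(c[2]-c[0])
o=draw(im,'scene',G2,pg,(0,0,255),c,k); o0=cv2.resize(im[c[1]:c[3],c[0]:c[2]],None,fx=k,fy=k,interpolation=cv2.INTER_CUBIC)
o2=draw(im,'scene',R2,RK,(255,0,0),c,k)
m=np.abs(o2.astype(int)-o0).sum(2)>40; o[m]=o2[m]
cv2.imwrite(f'pics/{f}o.png',o[:600]); cv2.imwrite(f'pics/{f}r.png',o0[:600])
E
python3 look.py a1
```

```text
t37.38 pos [ 0.4851 -0.1378  0.1348] rack [   6.1 -141.9] yaw -1.545 down [-0.002 -0.002 -1.   ] F [-0.1  0.5 -1.7] M [0.01 0.14 0.02] op 0.156
gate rack [   6.1 -141.9] yaw-rack 0.0012 z0 0.0296
```

View pics/a1o.png

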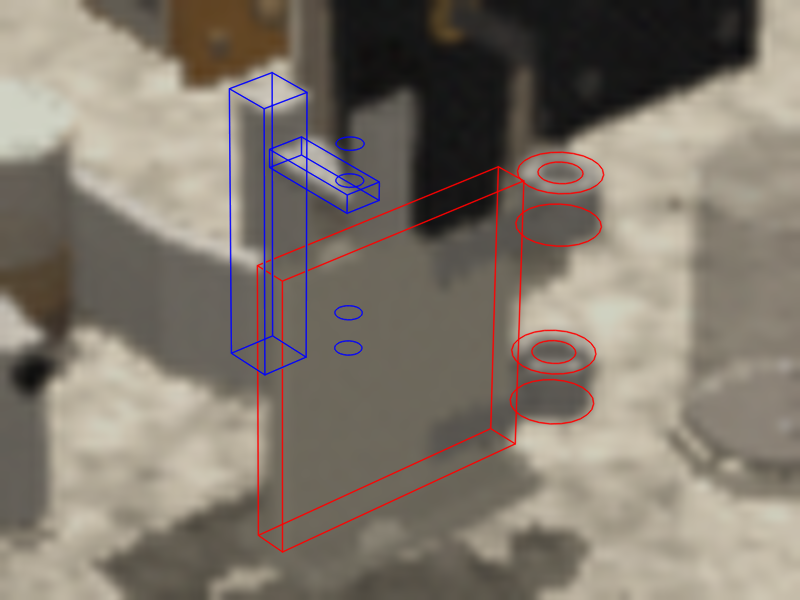

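Run:
```python
from h import *
a=cv2.imread('pics/raw_top0.png')
g=a.min(2).astype(int)
print('pin'); print(g[196:210,308:326]); print('knuckle'); print(g[198:212,422:440])
b=cv2.imread('pics/raw_l2.png'); print('pin2');print(b.min(2).astype(int)[198:208,312:324])
```

```text
pin
[[151 151 149 147 146 139 143 143 120 131 139 145 140 124 125 128 142 140]
 [169 170 154 146 141 145 157 152 134 142 148 144 138 135 148 158 153 154]
 [161 162 159 152 137 146 139 122 120 130 139 142 148 161 175 178 176 161]
 [162 162 158 144 138 138 143 148 146 147 131 140 145 153 160 164 170 163]
 [168 164 162 151 128 121 133 140 148 151 150 157 144 147 143 145 146 155]
 [186 168 184 184 186 190 192 193 193 193 192 193 183 134 141 158 158 161]
 [185 161 193 192 192 194 192 193 186 155 113 147 185 130 122 148 149 149]
 [185 162 193 194 194 193 193 195 186 156 121 114 126 132 117 130 145 154]
 [185 165 194 194 194 194 195 193 194 175  93 100 124 129 141 153 160 153]
 [179 164 193 193 193 192 193 195 193 191 188 189 182 143 109 135 177 163]
 [ 85  80  95 115 115 119 119 120 129 129 127 134 139 126  98 121 165 155]
 [ 91  90  88  95  88  85  83  83  89  92  97  93  93 102 105 122 155 163]
 [118 136 163 105  93  95  90  93  93  83  86  98 106 108 109 123 151 160]
 [190 190 191 170  91 112  99 100 109 105 102  96  98  98 101 123 151 149]]
knuckle
[[168 143 129 149 146 138 144 151 161
[... 829 characters left out ...]
 133 171 169 135 136 147 145 149]
 [152 136 137 150 145 102 114 110  89 130 118 130 140 142 158 152 140 139]
 [162 157 135 125 104 101 102  88  76 115 104 175 189 139 148 162 156 148]]
pin2
[[134 147 139 120 119 128 138 142 149 160 175 177]
 [137 137 141 148 145 146 130 139 143 151 157 163]
 [127 120 132 137 146 149 147 157 143 145 142 145]
 [184 189 190 191 193 191 190 192 182 133 141 156]
 [191 192 191 190 184 154 112 145 183 130 120 146]
 [191 191 192 192 186 154 118 114 124 131 115 127]
 [191 192 191 193 191 173  91  98 126 130 140 151]
 [192 192 192 192 191 190 187 187 183 142 107 133]
 [113 118 118 120 127 127 128 132 138 125  96 120]
 [ 88  84  82  83  88  91  96  93  93 101 102 121]]
```

Request:
drive_tool --plan '[0,-0.001,-0.015,0,0,0,1,0,0,-0.013,0,0,0,1,0,0,-0.01,0,0,0,1,0,0,0,0,0,0,1]'

```text
time: 37.98
ee_pos: [0.484, -0.0973, 0.1363]
eef_rot: [0.009, -0.706, 0.708, -0.008]
ft_force: [0.4, -0.8, -2.6]
opening: 0.161
```

Run:
```python
from pl import *
st(); snap('top','b1.png'); b=cv2.imread('pics/b1.png'); print(b.min(2).astype(int)[196:210,308:336])
```

```text
t37.98 pos [ 0.484  -0.0973  0.1363] rack [   5.9 -101.5] yaw -1.546 down [-0.001 -0.002 -1.   ] F [ 0.4 -0.8 -2.6] M [0.01 0.13 0.02] op 0.161
[[150 151 148 147 136  84  55  62  88 116 114 114 112 111 112 102  68  84
   94  92  89  88  84  84 103 131 148 142]
 [167 168 154 137  91  57  57  88 128 118 117 116 114 113 108  86  77 100
  102 100  95  94  91  87  85  87 101 124]
 [162 162 153 115  54  54  64  91 122 119 119 118 117 117 107  70  95 107
  105 103 103 100  97  95  90  88  84  88]
 [160 162 146  71  55  58  84 122 120 119 121 120 119 113  88  78 106 111
  109 108 106 104 102  99  96  94  92  89]
 [168 157 119  57  57  66  95 121 120 119 120 119 120 112  72  99 114 113
  113 111 110 106 106 103 101 101  98  94]
 [184 146  82  56  61  83 125 120 119 119 119 120 114  89  83 115 118 115
  115 114 113 110 109 107 106 105 102 101]
 [183 122  56  56  74 100 121 121 119 120 120 121 111  72 101 120 119 118
  119 116 114 114 113 111 110 109 105 103]
 [176  80  55  58  82 123 121 121 119 119 120 114  87  84 118 121 121 120
  120 118 117 117 115 113 113 111 110 109]
 [145  55  58  76 104 121 121 120 119 119 122 111  72 104 124 123 123 121
  121 119 118 118 117 117 115 114 114 111]
 [ 76  54  60  82 121 120 119 119 120 119 115  87  88 125 128 126 126 125
  123 122 120 120 118 119 117 116 114 113]
 [ 55  56  75 104 121 119 120 119 119 121 113  74 110 134 133 130 128 127
  125 125 124 122 121 122 120 118 117 117]
 [ 57  62  85 121 119 120 120 121 119 113  84  88 132 140 138 135 132 129
  127 127 127 126 124 121 120 121 119 119]
 [ 56  74 105 119 120 120 120 120 121 113  73 113 143 142 140 138 138 136
  133 130 129 126 125 124 124 123 121 121]
 [ 59  85 120 119 119 120 120 119 114  83  87 134 143 143 143 143 140 137
  136 136 132 131 128 127 126 126 123 122]]
```

```bash
python3 - <<'E'
from pl import *
k=onz('top',433.5,204.5,.086); p=onz('top',318.2,203.0,.088); b=onz('top',318.2,203.0,.076)
print(k,p,b,'model pin',rw(56,-55))
s=observe(); 
# knuckle offset rel. to TCP at grasp (.4835,-.417), gate yaw then -1.592+pi/2
y=-1.592+np.pi/2; d=k[:2]-[.4835,-.417]; c,sn=np.cos(y),np.sin(y); print('knuckle in gate frame',[c*d[0]+sn*d[1],-sn*d[0]+c*d[1]])
E
python3 look.py a2
```

```text
[ 0.53337714 -0.41861316  0.086     ] [ 0.53341878 -0.05203416  0.088     ] [ 0.53419689 -0.0517655   0.076     ] model pin (np.float64(0.532935919915042), np.float64(-0.04960589787976595))
knuckle in gate frame [np.float64(0.049900133826183815), np.float64(-0.0005552963278794686)]
t38.02 pos [ 0.4841 -0.0977  0.1363] rack [   6.  -101.9] yaw -1.546 down [-0.001 -0.002 -1.   ] F [ 0.7  0.2 -2.5] M [ 0.04  0.14 -0.05] op 0.156
gate rack [   6.  -101.9] yaw-rack 0.0001 z0 0.0311
```

View pics/a2o.png

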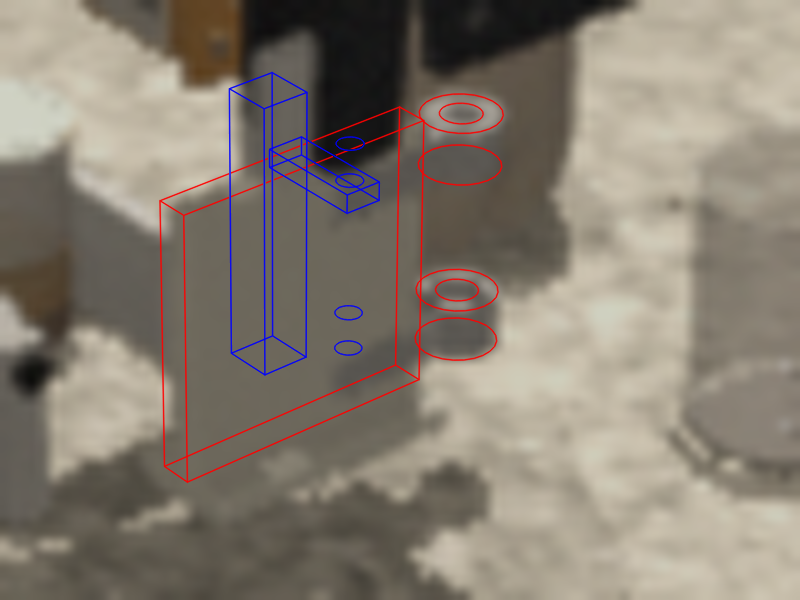

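The gate overlay sits on the actual knuckle rings at (460,113) and (457,290). The top view gives the pin at (0.5334, -0.052), so I'll aim the TCP at about (0.4833, -0.0527).

Request:
drive_tool --plan '[0.0003,0,-0.013,0,0,0,1,0.0003,0,-0.013,0,0,0,1,0,0,-0.01,0,0,0,1,0,0,-0.006,0,0,0,1,0,0,0,0,0,0,1]'

```text
time: 38.75
ee_pos: [0.4824, -0.0534, 0.1361]
eef_rot: [0.009, -0.706, 0.708, -0.008]
ft_force: [0.4, 0.9, -2.6]
opening: 0.161
```

```bash
python3 look.py a3
python3 - <<'E'
from pl import *
plan([(.4833,-.0527,.130,-np.pi/2+.0246,1,2)])
E
```

```text
t38.75 pos [ 0.4824 -0.0534  0.1361] rack [  5.4 -57.5] yaw -1.547 down [-0.001 -0.002 -1.   ] F [ 0.4  0.9 -2.6] M [0.   0.15 0.02] op 0.161
gate rack [  5.4 -57.5] yaw-rack -0.0009 z0 0.0309
[-0.0004, 0.003, -0.0006, -0.1, -0, 0, 1, -0.0004, 0.003, -0.0006, -0.1, -0, 0, 1]
max 0.003 0.1 t 38.85
```

View pics/a3r.png

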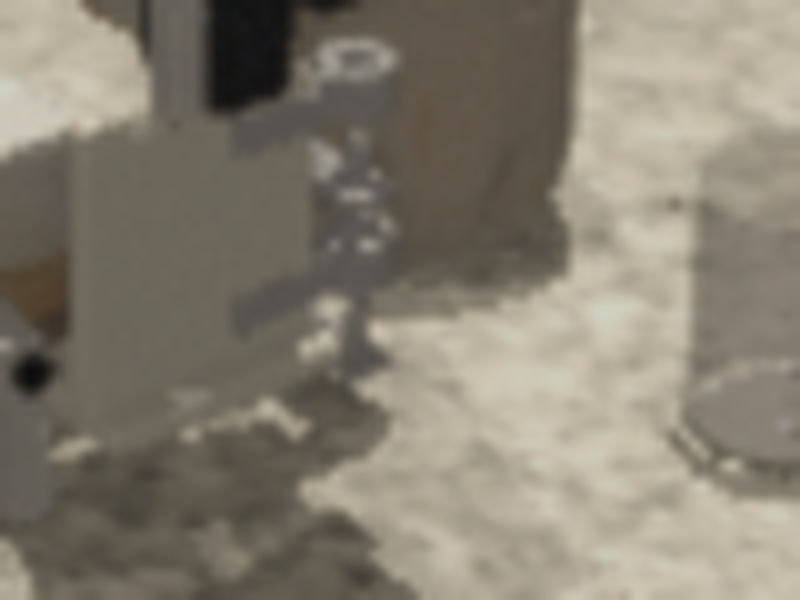

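Both pins are visible right under the knuckles: upper ring (356,58) over the pin at (360,150), and lower knuckle over the pin at (355,325). Aligned to about 1 mm, so shift +x 1 mm and lower.

Request:
drive_tool --plan '[-0.0008,0,-0.0005,0,0,0,1,-0.0004,0.003,-0.0003,0,0,0,1,0,0.003,0,0,0,0,1,0,0.002,0,0,0,0,1,0,0,0,0,0,0,1]'

```text
time: 39.48
ee_pos: [0.4838, -0.0538, 0.1273]
eef_rot: [0.008, -0.706, 0.708, -0.007]
ft_force: [-0.7, 0.0, -2.6]
opening: 0.157
```

Run:
```python
from pl import *
st()
```

```text
t39.48 pos [ 0.4838 -0.0538  0.1273] rack [  6.7 -58. ] yaw -1.549 down [-0.001 -0.002 -1.   ] F [-0.7  0.  -2.6] M [0.01 0.2  0.06] op 0.157
```

Request:
drive_tool --plan '[0.0003,0.001,-0.001,0,0,0,1,0,0.0015,-0.0003,0,0,0,1,0,0.0015,0,0,0,0,1]'

```text
time: 39.85
ee_pos: [0.4835, -0.0525, 0.1232]
eef_rot: [0.008, -0.706, 0.708, -0.007]
ft_force: [0.1, -0.8, -3.3]
opening: 0.158
```

Run:
```python
from pl import *
st()
```

```text
t39.85 pos [ 0.4835 -0.0525  0.1232] rack [  6.5 -56.6] yaw -1.549 down [-0.001 -0.002 -1.   ] F [ 0.1 -0.8 -3.3] M [0.02 0.08 0.06] op 0.158
```

Request:
drive_tool --plan '[0,0.002,0,0,0,0,1,0,0.002,0,0,0,0,1,0,0.002,0,0,0,0,1]'

```text
time: 40.22
ee_pos: [0.4835, -0.0525, 0.1168]
eef_rot: [0.008, -0.706, 0.708, -0.007]
ft_force: [-0.3, 0.8, -2.9]
opening: 0.154
```

Run:
```python
from pl import *
st()
```

```text
t40.23 pos [ 0.4835 -0.0525  0.1168] rack [  6.5 -56.7] yaw -1.549 down [-0.001 -0.002 -1.   ] F [-0.3  0.8 -2.9] M [0.02 0.17 0.04] op 0.154
```

Request:
drive_tool --plan '[0,0.002,0,0,0,0,1,0,0.0015,0,0,0,0,1,0,0.001,0,0,0,0,1]'

```text
time: 40.6
ee_pos: [0.4835, -0.0525, 0.1119]
eef_rot: [0.008, -0.706, 0.708, -0.007]
ft_force: [-0.3, 0.2, -1.9]
opening: 0.154
```

Request:
drive_tool --plan '[0,0.001,0,0,0,0,1,0,0.0007,0,0,0,0,1]'

```text
time: 40.85
ee_pos: [0.4833, -0.0526, 0.1109]
eef_rot: [0.008, -0.706, 0.708, -0.008]
ft_force: [-4.6, 1.1, 9.6]
opening: 0.157
```

Run:
```python
from pl import *
st()
```

```text
t40.85 pos [ 0.4833 -0.0526  0.1109] rack [  6.3 -56.8] yaw -1.549 down [-0.001 -0.003 -1.   ] F [-4.6  1.1  9.6] M [0.1  0.72 0.04] op 0.157
```

Fully seated: 9.6 N upward at 5.7 mm underside height. Ease off and open gently.

Request:
drive_tool --plan '[0,-0.0005,0,0,0,0,1,0,0,0,0,0,0,0.6,0,0,0,0,0,0,0.45,0,0,0,0,0,0,0.3,0,0,0,0,0,0,0.3]'

```text
time: 41.48
ee_pos: [0.4839, -0.0527, 0.1118]
eef_rot: [0.007, -0.706, 0.708, -0.008]
ft_force: [-0.4, 0.9, 0.6]
opening: 0.35
```

Run:
```python
from pl import *
st(); snap('scene','s3.png',(275,165,375,240),8); snap('top','t3.png')
```

```text
t41.48 pos [ 0.4839 -0.0527  0.1118] rack [  6.9 -56.9] yaw -1.549 down [ 0.001 -0.003 -1.   ] F [-0.4  0.9  0.6] M [0.01 0.14 0.04] op 0.350
```

View pics/s3.png

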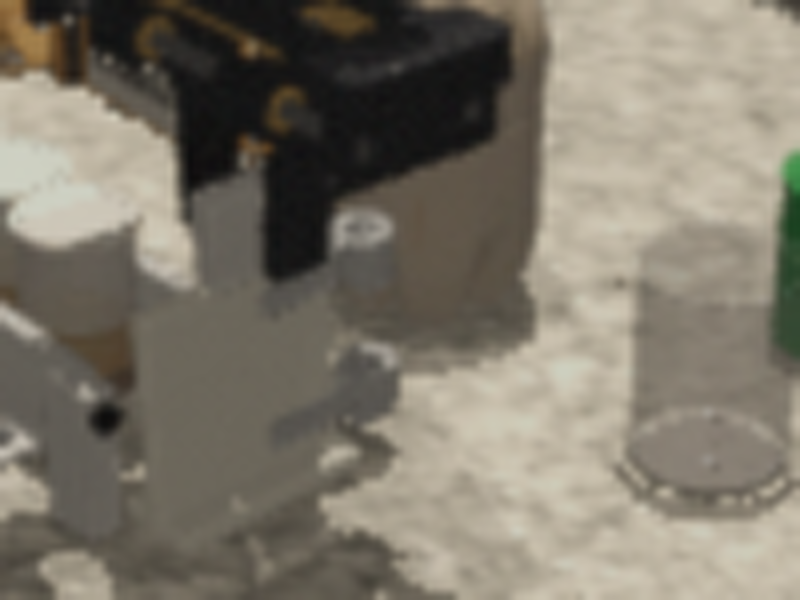

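The crop shows the gate hung with its knuckles on both pins (365,245) and (370,375), and the fingers free. Rise straight up and retreat.

Request:
drive_tool --plan '[0,-0.01,0,0,0,0,0.3,0,-0.02,0,0,0,0,0.3,0,-0.03,0,0,0,0,0.3,0,-0.04,0,0,0,0,0.3,0,-0.03,0,0,0,0,0.3]'

```text
time: 42.2
ee_pos: [0.483, -0.0521, 0.2466]
eef_rot: [0.008, -0.706, 0.708, -0.007]
ft_force: [0.6, 0.4, -0.9]
opening: 0.344
```

Request:
drive_tool --plan '[0,0,0.05,0,0,0,0.3,0,0,0.06,0,0,0,0.3,0,0,0.06,0,0,0,0.3,0,0,0.06,0,0,0,0.3,0,0,0.05,0,0,0,0.3]'

```text
time: 42.82
ee_pos: [0.4904, -0.3372, 0.2554]
eef_rot: [0.007, -0.705, 0.709, -0.013]
ft_force: [0.1, 0.6, 0.1]
opening: 0.347
```

Run:
```python
from rk import *; from pl import st
st(); snap('top','t4.png'); snap('scene','s4.png')
a=cv2.imread('pics/t4.png')[190:255,225:345]; a=cv2.resize(a,None,fx=5.5,fy=5.5,interpolation=cv2.INTER_CUBIC)
b=cv2.imread('pics/s4.png')[165:240,230:370]; b=cv2.resize(b,None,fx=3.1,fy=3.1,interpolation=cv2.INTER_CUBIC)
o=np.zeros((600,680,3),np.uint8); o[:a.shape[0],:a.shape[1]]=a; o[a.shape[0]:a.shape[0]+b.shape[0],:b.shape[1]]=b; cv2.imwrite('pics/c5.png',o)
```

```text
t42.83 pos [ 0.4904 -0.3372  0.2554] rack [   6.4 -341.4] yaw -1.542 down [ 0.008 -0.007 -1.   ] F [0.1 0.6 0.1] M [0.   0.12 0.02] op 0.347
```

View pics/c5.png

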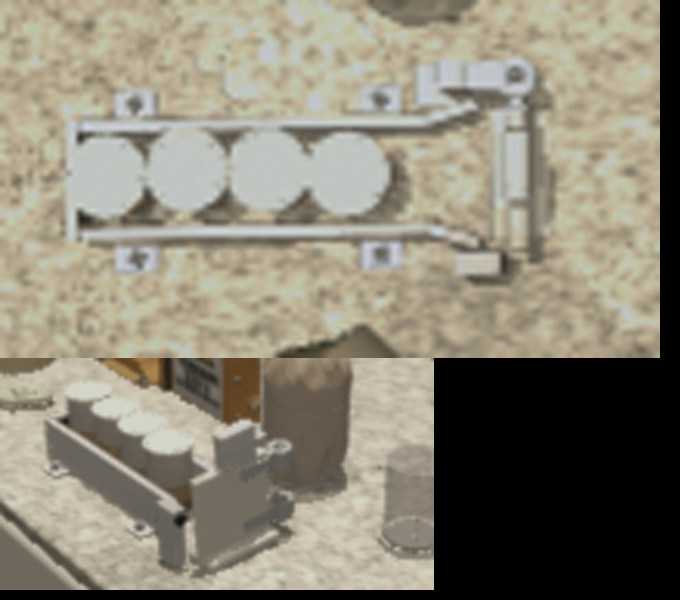

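Top crop: four lids in single file at (107,177), (187,170), (269,169) and (347,173), touching each other and the stop. The gate leaf, (515,110) to (518,250), is perpendicular to the rails with the knuckle ring on the pin at (515,75). Handing in.

```bash
python3 -c "
from bench import *
print(finish_job())"
```

```text
the job is handed in; nothing more can be done
None
```

The job is done and handed in at about 43 s of the 210 s allowed. All four sample glasses are in the lane and the gate is hung shut across the mouth.

**Glasses:** I carried each one upright, lifted by no more than about 6 mm, and set it against the end stop or the one before it. A closing push with shut fingers met about 7 N. In the last top view the row is in single file, and the 45–48 mm spacing between lids fits glasses that touch.

**Gate:** I gripped it by its tab and lowered both knuckles onto the pins until it seated, at about 9.6 N with the underside about 5.7 mm up (6 mm nominal). In the last pictures the leaf stands square to the rails within about 0.3°. The robot is well clear of it.

**Disagreements and gaps in the checks:**
- The first two rack fits were off by 5–8 mm or about 0.6° because they caught shadow edges and mounting tabs. I refitted from the rail tops and measured the pin directly.
- Rack y still differed by 2–3 mm between the measurements. The gate went on without any sideways jam.
- While the gate was being seated there was a brief 4.6 N sideways force, gone once I opened the grip.
- I saw no knock to a glass and no slackening of the grip.
- I did not measure the beaker or timer again at the end. The robot went near neither; the beaker was in its place in the last picture, and the timer was out of frame.

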